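# Load the assembly nests and wedge the heat sink tight

## Robot

A 7-joint arm with a two-finger parallel gripper is mounted at the origin on the work surface. World frame = base frame: x ahead of the robot, y to its left, z up, the work surface at z = 0. Lengths are in m, angles in rad, forces in N, time in s.
With the tool pointing down it reaches from about 0.35 to 0.775 m from the base axis. Payload 3.1 kg.
Tool frame: the origin (TCP) lies where the fingers leave the gripper's body, on its centre line; the fingertips stand 73 mm ahead of it and the grasp point (between the pads) lies 54 mm ahead of it; z points along the fingers, y is the direction in which the jaws open and shut (so a half turn about z gives the same grasp; the last joint's range is limited). The gripper opens to 85 mm and grips with 20 to 120 N. Pads are 22 mm wide; open, the fingers measure 114 mm over their backs; the gripper's body (76 mm by 85 mm) begins 54 mm behind the grasp point. The pads swing forward as they close: fully open they stand 13 mm farther back than shut.
Start: joints at [1.207, 0.311, 0.014, 1.512, -0.004, 1.319, -0.027], TCP at [0.174, -0.522, 0.304] pointing down, gripper open.
Joint ranges: [-2.7, 2.7], [-0.3, 1.91], [-1.27, 1.3], [0.12, 2.57], [-1.44, 4.58], [0.2, 2.03], [-3.05, 3.05]. Speed limits (rad/s): [2.79, 2.79, 3.14, 3.14, 3.14, 3.14, 3.14].

## Interface

Orientations are given as [roll, pitch, yaw] about the fixed x, y, z axes, in that order (R = Rz(yaw) Ry(pitch) Rx(roll)).
In Python, from workcell import bot, viewer gives the robot as it stands.
- The arm moves only by the shell command python3 -m creep 'ROWS' [FORCE]. ROWS is JSON, a list of rows, each a list of 3 entries, a list of its own where there are three numbers: the turn, a rotation vector about the tool's x, y, z in degrees, then the shift along the tool's x, y, z in mm, then the closure, from 0 (fully open) to 1 (shut). A call has 1 to 12 rows; each row is the pose to reach, as a shift and turn from the pose commanded when the call began, along the tool's axes at that moment; what a row does not reach only later rows make up. A row lasts 1/12 s, in which the tool goes at most 41.7 mm and 7.16 degrees, less where a joint would pass 70% of its speed; a pose out of reach is approached as far as the arm can. A call with a gripper value outside its range is refused whole. The fingers move at their own pace and stop on an object; FORCE is the grip in N (left out, the last holds). Time passes only in rows, so rows that repeat a pose let the fingers close. It gives the time, the measured TCP pose, the force and the opening at its end, in the units of the state.
- bot.get_state(): the state, without advancing time (a new reading comes with each control period).
- viewer.grab_frame(name): name is "side" or "top" or "wrist"; returns the picture (384x512x3 uint8, blue, green, red); there is no depth.
- viewer.camera_info(name): a dict with "K" (3x3 intrinsics, pixels), "world_to_cam" (4x4, takes a point from world to camera coordinates). Camera axes: x right, y up, looking along -z (the intrinsics and any distortion apply to the point x, -y, -z); pixel columns grow to the right and rows downward; lengths in m; the calibration is good to about 2 mm. A picture is of the moment at which its call begins: read the wrist's pose just before it. camera_info takes no time and is no camera call; for the wrist camera it gives the pose at the moment of the call.
- bot.hand_in(): hands the job in, once; it reports no verdict.
The state is a dict: "time_s": time; "qpos": joint angles; "qd": joint speeds; "tau": joint torques, N m; "tool_pos": TCP position; "ee_rot": TCP orientation; "wrist_force": force on the tool from outside, world axes, zero at the start; "torque": the same for the moment, N m; "gripper_width": finger opening in m.
Only numpy, scipy, OpenCV 4.12 (cv2) and the standard library are available. Lean on these libraries where they do the work, as an engineer would, in place of code of your own. Each camera call takes 0.05 s, during which the arm holds its last target.

## Task

Stand the large capacitor can in the large round nest and the small one in the small round nest, set the fan in the square nest and the heat sink in the steel wedge clamp, each sitting flat on its nest's floor; never tip a capacitor over. Only when all four are in their places, lay the wooden wedge in the clamp's gap beside the heat sink and drive it in, narrow end first, until the heat sink is locked tight against the clamp's long straight wall. Leave everything released and at rest.

Things in the scene. Friction and masses are not known exactly. Their poses are not given: they have to be found in the camera images.
- can_large: Large capacitor: upright bare aluminium can, 60 mm diameter, 70 mm high, black top with two brass studs (3.5 mm high). 0.2-0.34 kg. Origin: centre of its underside, z up.
- can_small: Small capacitor: the same kind of can, 42 mm diameter, 70 mm high, 0.1-0.17 kg. Origin: centre of its underside, z up.
- fan: Square black equipment fan lying flat, 60 x 60 x 38 mm high, impeller seen on top. 0.1-0.18 kg. Origin: centre of its underside; x and y along its sides, z up.
- heatsink: Bare aluminium heat-sink block, 90 (x) x 40 (y) x 50 mm (z), fins on top running along x. 0.15-0.26 kg. Either end may go first. Origin: centre of its underside.
- wedge: Pale wooden wedge lying flat, 144 mm long (x), 30 mm high (z), 60 g. Origin: underside, mid length and mid greatest width. Its +y side (y = +16 mm) is straight. The heel, x = -72 to -38 mm, is a plain block 32 mm wide (y -16 to +16): grip it across y at x = -55 mm. From the heel the -y side slants evenly to y = +8 at the tip (x = +72): the tip is 8 mm wide.
- nest_large: Large white plastic round nest fixed to the bench: ring wall 78 mm inside and 90 mm outside diameter, top 12 mm above the bench, floor 4 mm above the bench. Origin: centre of its underside, at bench height.
- nest_small: Small white plastic round nest fixed to the bench: ring wall 58 mm inside and 70 mm outside diameter, top 12 mm high, floor 4 mm high. Origin: centre of its underside, at bench height.
- nest_square: White plastic square nest fixed to the bench: walls 76 x 76 mm inside, 88 x 88 mm outside, top 12 mm high, floor 4 mm high. Origin: centre of its underside; x and y along its sides.
- clamp: Fixed steel clamp: plate 160 (x) x 100 (y) x 6 mm; dark walls 10 mm thick, tops 26 mm high. Origin: centre of the underside. Straight wall: inner face y = +34, x -36 to +70. End stop: face x = +70, y -4 to +44. Slanted wall: face from x -36, y -35 (mouth) to x +19, y -23, at the wedge's angle. Heat sink lies along x, tight at y = +14, x to +25.
- wedge_seat (a point): Point on the clamp plate (clamp frame x -12, y -22, z 6 mm; clamp axes): here lies the wedge's origin once tight, axes like the clamp's, heel outside the mouth. Slid in along clamp +x, straight side to the heat sink, it pushes that (set down about 8 mm off) to the straight wall. Drive it held by the heel and kept parallel (pushed loose it may skew and jam), to 15-18 N; friction holds it.
Mind the look-alikes: they are no part of the job. What is meant by the wedge is not black, blue or yellow, and is the larger of those in its own colour.

How it is judged:
On the way, in this order (a step that is already met when the one before it is completed fails the run):
1. both capacitors, the fan and the heat sink are each in their own nest, flat on its floor, before the wedge is driven (horizontal distance between can_large and nest_large below 0.013 m and z of can_large in the frame of nest_large below 0.007 m and angle between each of can_large, can_small, fan, heatsink's own z axis and vertical below 0.1 rad and horizontal distance between can_small and nest_small below 0.013 m and z of can_small in the frame of nest_small below 0.007 m and horizontal distance between fan and nest_square below 0.013 m and z of fan in the frame of nest_square below 0.007 m and z of heatsink in the frame of clamp below 0.009 m and x of heatsink in the frame of clamp between 0 and 0.03 m and y of heatsink in the frame of clamp between -0.008 and 0.018 m and angle between the x axis of heatsink and the x axis of clamp, either way round below 0.2 rad), for 0.2 s.
2. the wedge is driven in and the heat sink is tight against the straight wall (y of heatsink in the frame of clamp above 0.011 m and angle between the x axis of heatsink and the x axis of clamp, either way round below 0.08 rad and x of wedge in the frame of clamp between -0.022 and 0 m and y of wedge in the frame of clamp between -0.026 and -0.017 m and z of wedge in the frame of clamp below 0.01 m and angle between wedge's own z axis and vertical below 0.1 rad and angle between the x axis of wedge and the x axis of clamp, either way round below 0.1 rad), for 0.2 s.
At the end, for the whole second after the job is handed in: Cans and fan on the floors of their own nests, upright, within 13 mm of centre; heat sink flat, within 3 mm of the straight wall, x 0 to 30 mm and parallel within 0.08 rad in the clamp; wedge flat, tip first, parallel within 0.1 rad, within 10 mm of its tight position; all at rest (all of step 1 and all of step 2 and linear speed of each of can_large, can_small, fan, heatsink, wedge below 0.03 m/s); the robot touches nothing.
It fails at once if a capacitor is tipped over (angle between any of can_large, can_small's own z axis and vertical above 0.7 rad).
It also fails if it takes over 128 s, if anything falls off the work surface, if the arm or the gripper's body presses on something with over 40 N, if the wrist force passes 120 N, or if a joint passes its speed limit or range.

## Working session

There is one attempt and no reset: what is moved stays moved. The work goes in short steps, Python scripts to look and compute and a shell command to move; the robot and the scene stay as the last step left them, time stands still between calls to the robot, and variables do not carry over. Pictures are saved under pics/ and viewed, and the job is handed in when it is done.

```bash
ls; mkdir -p pics; python3 - <<'E'
from workcell import bot, viewer
import cv2
s=bot.get_state(); print(s)
for n in ("top","side","wrist"):
    i=viewer.camera_info(n); print(n,i)
    cv2.imwrite(f"pics/{n}0.png",viewer.grab_frame(n))
E
```

```text
pics
{'time_s': 0.0, 'qpos': array([ 1.20726511,  0.31174011,  0.01398581,  1.5130562 , -0.00441318,
        1.31917113, -0.02719136]), 'qd': array([-0.00155519, -0.0002353 , -0.00092185, -0.00161379,  0.00018213,
       -0.0002461 , -0.00179725]), 'tau': array([ 2.96780559e-05, -3.79912984e+01,  1.46119734e-01, -2.30589455e+01,
        1.22714310e-02,  1.36047605e-02,  4.49139307e-06]), 'tool_pos': array([ 0.17381808, -0.5212322 ,  0.30281326]), 'ee_rot': array([-3.13925016e+00,  8.16414553e-05,  3.21919320e-01]), 'wrist_force': array([ 0.05889413, -0.18928894, -0.08116173]), 'torque': array([-0.02355863, -0.00304294,  0.00148511]), 'gripper_width': 0.08515506836034288}
top {'K': array([[487.92646293,   0.        , 255.33312954],
       [  0.        , 487.92646293, 194.11006917],
       [  0.        ,   0.        ,   1.        ]]), 'world_to_cam': array([[-2.31197780e-02, -9.99732247e-01,  9.54454655e-04,
         6.34147179e-02],
       [ 9.75174412e-01, -2.23415237e-02,  2.20308243e-01,
        -4.21574007e-01],
       [-2.20227931e-01,  6.02423743e-03,  9.75429837e-01,
        -1
[... 259 characters left out ...]
     ]]), 'world_to_cam': array([[-0.98394981, -0.17835117, -0.00579959,  0.44864031],
       [ 0.13117879, -0.74497234,  0.65407059, -0.03025448],
       [-0.12097479,  0.64281185,  0.75641128, -1.08729021],
       [ 0.        ,  0.        ,  0.        ,  1.        ]])}
wrist {'K': array([[274.50415818,   0.        , 256.75943683],
       [  0.        , 274.50415818, 193.34755787],
       [  0.        ,   0.        ,   1.        ]]), 'world_to_cam': array([[ 0.31658181, -0.94855845, -0.00358126, -0.54834195],
       [ 0.91477855,  0.30630206, -0.26336146,  0.03535894],
       [ 0.25091069,  0.08009939,  0.96469058, -0.37923972],
       [ 0.        ,  0.        ,  0.        ,  1.        ]])}
```

View pics/top0.png

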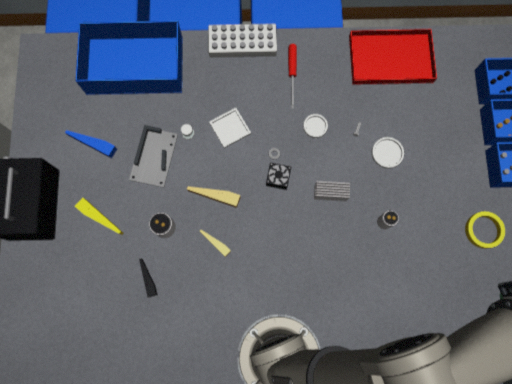

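View pics/side0.png

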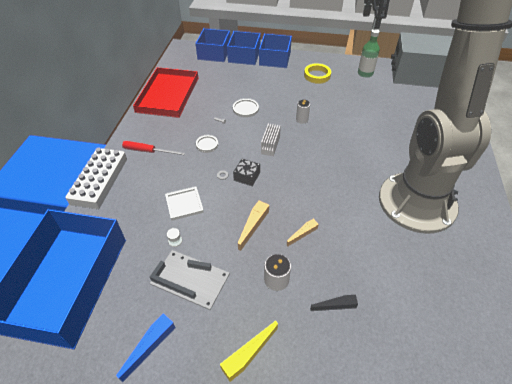

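View pics/wrist0.png

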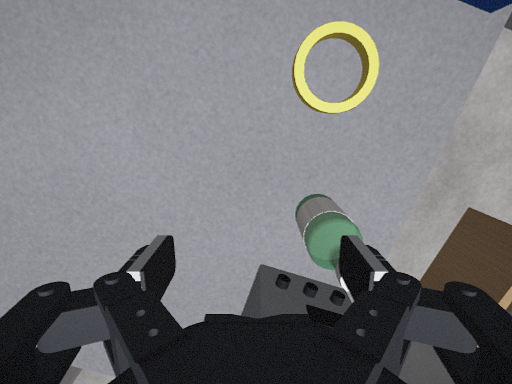

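```bash
cat > h.py <<'E'
import numpy as np, cv2
from workcell import bot, viewer
def P(ci):
    K=ci["K"]; W=np.array(ci["world_to_cam"]); return K@np.diag([1,-1,-1])@W[:3]
def proj(ci,p):
    q=P(ci)@np.append(p,1.); return q[:2]/q[2]
def ray(ci,uv):
    W=np.array(ci["world_to_cam"]);R=W[:3,:3];c=-R.T@W[:3,3]
    d=np.linalg.inv(ci["K"])@[uv[0],uv[1],1]; return c,R.T@(d*[1,-1,-1])
def plane(ci,uv,z):
    c,d=ray(ci,uv); return (c+d*(z-c[2])/d[2])
def tri(a,ua,b,ub):
    X=cv2.triangulatePoints(P(a),P(b),np.array(ua,float).reshape(2,1),np.array(ub,float).reshape(2,1))[:,0]
    X=X[:3]/X[3]; e=max(np.linalg.norm(proj(a,X)-ua),np.linalg.norm(proj(b,X)-ub))
    return X,e
def crop(src,dst,x0,y0,w,h,s):
    im=cv2.imread(src)[y0:y0+h,x0:x0+w]; im=cv2.resize(im,None,fx=s,fy=s,interpolation=cv2.INTER_CUBIC)
    for i in range(0,w,10):
        cv2.line(im,(i*s,0),(i*s,8 if (x0+i)%50 else 20),(0,0,255),1)
        if (x0+i)%20==0: cv2.putText(im,str(x0+i),(i*s+2,18),0,.4,(0,255,255),1)
    for i in range(0,h,10):
        cv2.line(im,(0,i*s),(8,i*s),(0,0,255),1)
        if (y0+i)%20==0: cv2.putText(im,str(y0+i),(10,i*s+5),0,.4,(0,255,255),1)
    cv2.imwrite(dst,im)
T=viewer.camera_info("top");S=viewer.camera_info("side")
E
python3 - <<'E'
from h import *
crop("pics/top0.png","pics/ta.png",120,100,130,140,4) if 0 else None
crop("pics/top0.png","pics/ta.png",120,100,130,100,6)
crop("pics/top0.png","pics/tb.png",130,180,130,80,6)
crop("pics/top0.png","pics/tc.png",250,100,160,100,5)
crop("pics/top0.png","pics/td.png",300,130,110,100,6)
crop("pics/side0.png","pics/sa.png",140,180,160,120,5)
crop("pics/side0.png","pics/sb.png",190,90,130,100,6)
E
```

```text
(no output)
```

View pics/ta.png

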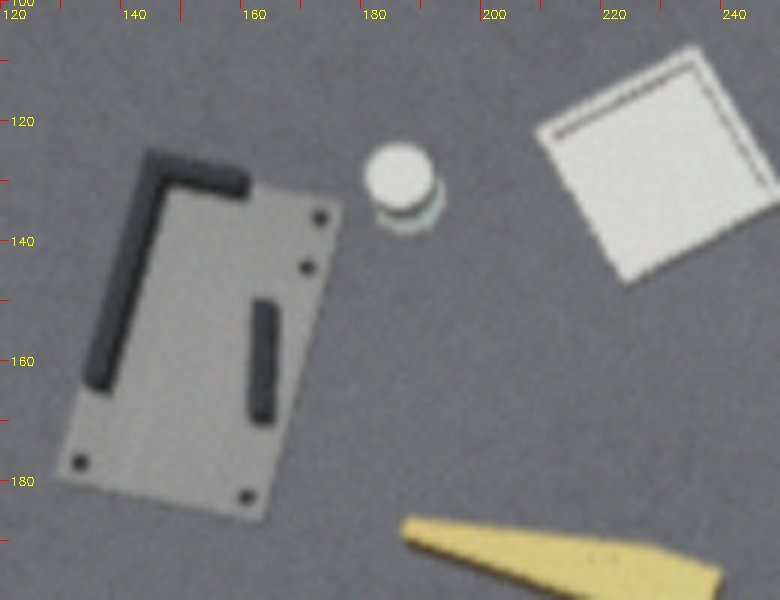

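View pics/tb.png

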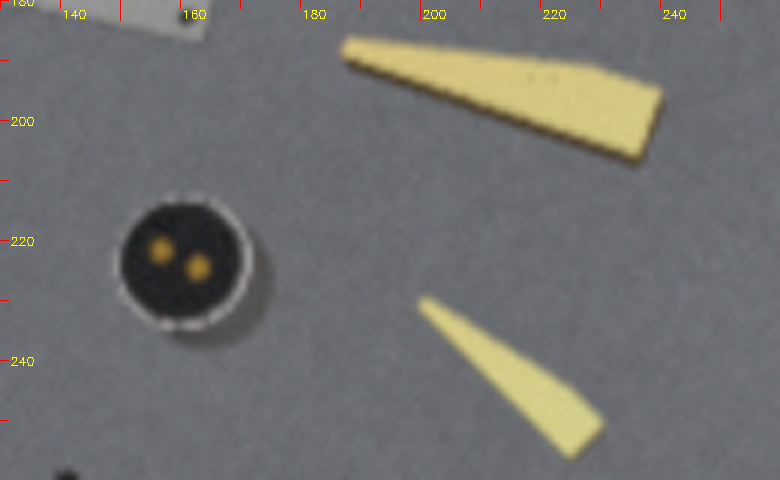

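View pics/tc.png

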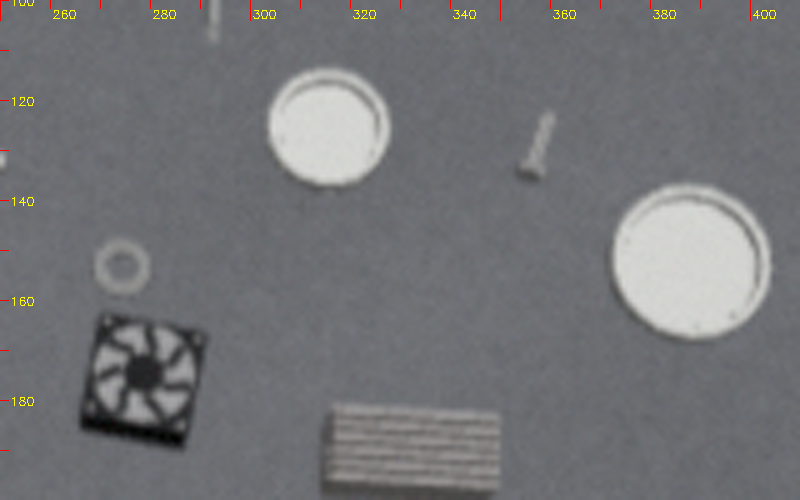

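View pics/td.png

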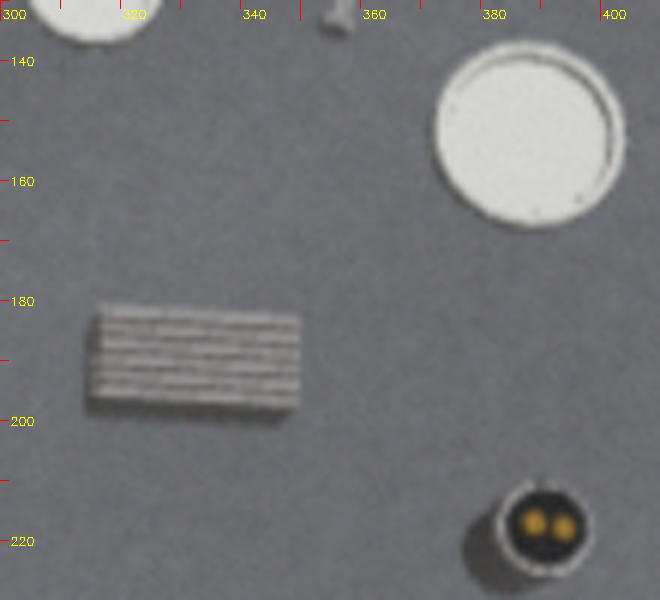

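View pics/sa.png

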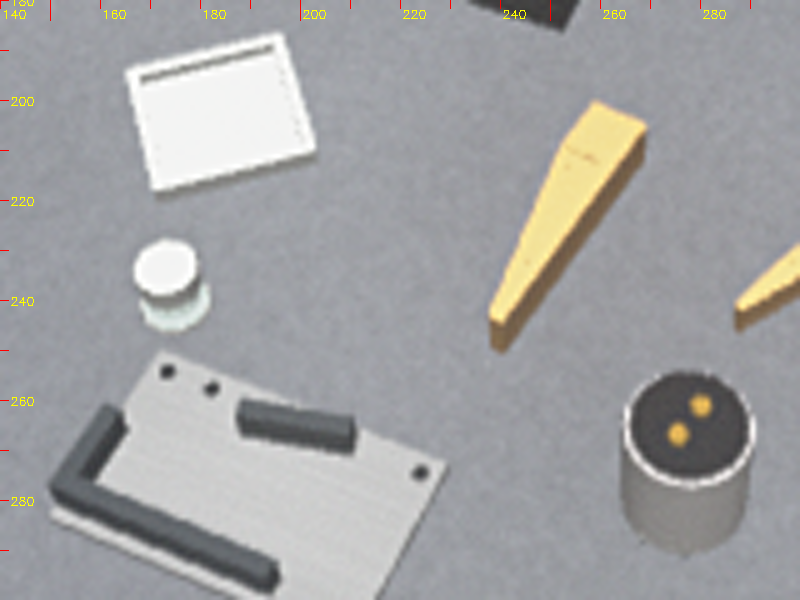

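View pics/sb.png

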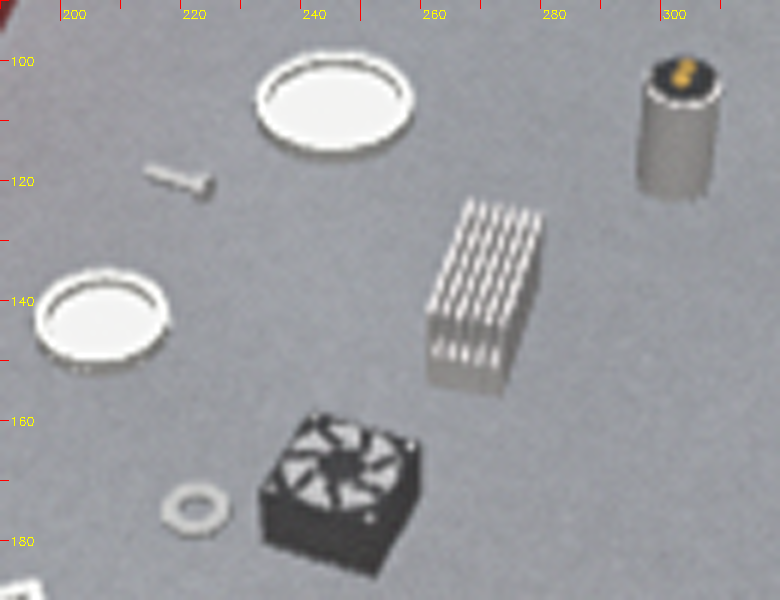

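```bash
python3 - <<'E'
from h import *
np.set_printoptions(precision=4,suppress=True)
D=dict(canL=((160.8,224.1),(277.7,265.3)),studL1=((156.8,221.7),(275.6,266.6)),
canS=((390.75,218),(303.8,103.6)),nestL=((388.2,152.4),(245.8,106.7)),nestS=((315.9,125.4),(206.9,142.4)),
sq=((230,127.5),(183.9,201.9)),fan=((279,174.5),(247.1,167.8)),fan1=((270.4,162.4),(233.5,171.3)),fan2=((291.6,166.4),(243,158.8)),fan3=((287.6,186.4),(260,163.5)),fan4=((266.4,182.8),(252,177.5)),
hs=((333.1,189.4),(271,133.6)),h1=((316.7,180.5),(261.3,141.8)),h2=((350.2,183),(268,123.3)),h3=((350,198.2),(280.5,125.5)),h4=((315.7,195.8),(274.2,143.7)),
wtipb=((187.5,186.3),(238,243.6)),wtipa=((187.2,189.7),(241,244.8)),wk=((228.3,191.2),(253,207)),wh1=((240.5,195.5),(259.4,200.2)),wh2=((236.3,206.2),(269.4,205)))
Z=dict(canL=.07,studL1=.0735,canS=.07,nestL=.012,nestS=.012,sq=.012)
for k,(a,b) in D.items():
    X,e=tri(T,a,S,b)
    z=Z.get(k,.038 if k[0]=='f' else .05 if k[0]=='h' else .03)
    print(k,X,round(e,2),'topplane',plane(T,a,z)[:2],'side',plane(S,b,z)[:2])
print('clamp')
for n,uv,z in (('TR',(177.2,134.2),.006),('BR',(163.7,186.8),.006),('BL',(129.7,180),.006),('wallcorner',(144.7,125),.026),('we_o',(134.2,164.2),.026),('we_i',(138,165.3),.026)):
    print(n,plane(T,uv,z)[:2])
for n,uv,z in (('TR',(172.2,250),.006),('BR',(229.6,272.8),.006),):
    print(n,plane(S,uv,z)[:2])
for k,a,b in (('sqtop',(235.5,107.5),(165.2,194)),): pass
for uv in ((235.5,107.5),(209.2,121.7),(224.5,147.5),(250.8,133.3)): print('sqT',plane(T,uv,.012)[:2])
for uv in ((165.2,194),(170.6,217.4),(203,209.6),(196.6,186.6)): print('sqS',plane(S,uv,.012)[:2])
E
```

```text
canL [0.3457 0.3031 0.0629] 0.86 topplane [0.3433 0.3019] side [0.3473 0.3068]
studL1 [0.3503 0.312  0.0716] 0.49 topplane [0.3493 0.3117] side [0.3513 0.3129]
canS [ 0.3472 -0.3005  0.0633] 0.22 topplane [ 0.3456 -0.2985] side [ 0.3476 -0.2917]
nestL [ 0.5448 -0.3252  0.0069] 0.19 topplane [ 0.5427 -0.3237] side [ 0.5441 -0.3189]
nestS [ 0.6299 -0.1246  0.0079] 0.24 topplane [ 0.6279 -0.124 ] side [ 0.6292 -0.1206]
sq [0.6292 0.1213 0.009 ] 0.51 topplane [0.6271 0.1212] side [0.6296 0.1232]
fan [ 0.4795 -0.0125  0.0343] 0.05 topplane [ 0.4784 -0.0123] side [ 0.4789 -0.0091]
fan1 [0.514  0.0101 0.0368] 0.15 topplane [0.5134 0.0102] side [0.5142 0.0111]
fan2 [ 0.5006 -0.0479  0.0335] 0.66 topplane [ 0.5006 -0.0477] side [ 0.4976 -0.0428]
fan3 [ 0.4454 -0.0348  0.0354] 0.2 topplane [ 0.4444 -0.0346] side [ 0.4456 -0.0324]
fan4 [0.4576 0.0226 0.0344] 0.46 topplane [0.4558 0.0228] side [0.4583 0.0255]
hs [ 0.4319 -0.1564  0.0464] 0.3 topplane [ 0.4304 -0.1557] side [ 0.4323 -0.1526]
h1 [ 0.4561 -0.113   0.0484] 0.2 topplane [ 0.4561 -0.1129] side [ 0.4552 -0.1111]
h2 [ 0.4487 -0.2038  0.
[... 251 characters left out ...]
.0271] 0.04 topplane [0.4529 0.2386] side [0.4533 0.2408]
wtipa [0.4452 0.24   0.025 ] 0.39 topplane [0.4434 0.2393] side [0.4453 0.2429]
wk [0.4359 0.1268 0.0359] 0.38 topplane [0.4366 0.1272] side [0.4378 0.1219]
wh1 [0.4248 0.0941 0.0273] 0.23 topplane [0.4238 0.0941] side [0.4251 0.0961]
wh2 [0.3955 0.106  0.0275] 0.36 topplane [0.3944 0.1059] side [0.3962 0.1077]
clamp
TR [0.6126 0.2724]
BR [0.4589 0.3081]
BL [0.4806 0.4034]
wallcorner [0.6348 0.3613]
we_o [0.5203 0.3873]
we_i [0.5169 0.3766]
TR [0.6151 0.2728]
BR [0.4602 0.3098]
sqT [0.6877 0.1046]
sqT [0.646  0.1804]
sqT [0.5677 0.1374]
sqT [0.6083 0.0623]
sqS [0.6891 0.105 ]
sqS [0.6487 0.1803]
sqS [0.5711 0.14  ]
sqS [0.6106 0.0633]
```

```bash
cat >> h.py <<'E'
from scipy.spatial.transform import Rotation as Ro
def go(p,yaw):
    s=bot.get_state(); R=Ro.from_euler('xyz',s['ee_rot']); G=Ro.from_euler('xyz',[np.pi,0,np.radians(yaw)])
    sh=R.inv().apply(np.array(p)-s['tool_pos'])*1000; t=np.degrees((R.inv()*G).as_rotvec())
    print('t',round(s['time_s'],2),'turn',t.round(1),'shift',sh.round(1),'w',round(s['gripper_width'],4),'F',s['wrist_force'].round(1),'pos',s['tool_pos'].round(4),'yaw',np.degrees(s['ee_rot']).round(1))
def snap(n,out):
    ci=viewer.camera_info(n); im=viewer.grab_frame(n); cv2.imwrite('pics/'+out,im); return ci,im
E
python3 -c "
from h import *
go([.3465,-.297,.20],18.4)"
```

```text
t 0.15 turn [-0.1  0.   0. ] shift [ 234.8 -158.   103.3] w 0.0855 F [-0.6 -0.2  0.1] pos [ 0.1739 -0.5213  0.3031] yaw [-179.9    0.    18.4]
```

Possible mix-ups, with their pixels in the top view:
- **can_small:** the can at (391,218) is small. The can at (161,224) is large, and the white-lidded jar at (187,130) isn't a can.
- **wedge:** pale ones at (214,195) (larger) and (215,242) (smaller). Others are blue (90,143), yellow (98,216) and black (148,277). I choose (214,195), and the crop tb.png confirms the heel, the kink and a length of about 144 mm.
- **nests:** large at (388,152), small at (316,125).

I start with the small can.

```bash
python3 -m creep '[[[0,0,0],[25,-17,11],0],[[0,0,0],[55,-37,24],0],[[0,0,0],[85,-57,37],0],[[0,0,0],[115,-77,50],0],[[0,0,0],[145,-97,64],0],[[0,0,0],[175,-118,77],0],[[0,0,0],[205,-138,90],0],[[0,0,0],[225,-151,99],0],[[0,0,0],[235,-158,103],0],[[0,0,0],[235,-158,103],0]]' 50; python3 -c "
from h import *
go([.3465,-.297,.099],18.4)
ci,im=snap('wrist','w1.png')
print(proj(ci,[.3465,-.297,.07]))"
```

```text
time_s: 0.98
tool_pos: [0.3485, -0.2935, 0.1996]
ee_rot: [-3.138, 0.0, 0.329]
wrist_force: [-0.3, 0.2, 0.4]
gripper_width: 0.0854
t 0.98 turn [-0.2  0.   0.5] shift [ -3.1   3.1 100.6] w 0.0854 F [-0.3  0.2  0.4] pos [ 0.3485 -0.2935  0.1996] yaw [-179.8    0.    18.9]
[261.21418188 211.4705367 ]
```

View pics/w1.png

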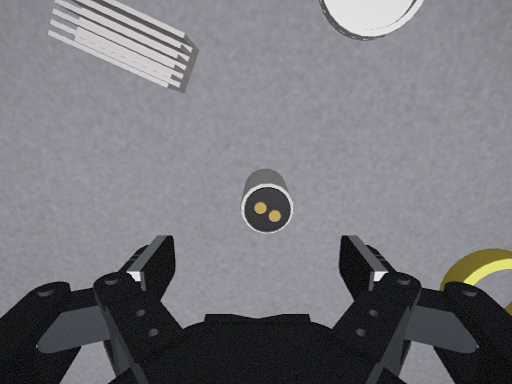

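```bash
python3 -c "
from h import *
ci=viewer.camera_info('wrist')
print(plane(ci,(267,209.5),.07),plane(ci,(268,188),.0))
go([.3475,-.2990,.099],18.4)"
```

```text
[ 0.34802962 -0.30366783  0.07      ] [ 0.34849791 -0.30702652  0.        ]
t 1.03 turn [-0.1  0.   0.3] shift [ -0.7   3.  101.3] w 0.0855 F [-0.7  0.1 -0.5] pos [ 0.3474 -0.296   0.2003] yaw [-179.9    0.    18.7]
```

```bash
python3 -c "
from h import *
go([.348,-.301,.099],18.4)
ci,im=snap('wrist','w1b.png')
crop('pics/w1b.png','pics/w1c.png',210,140,120,110,6)"
```

```text
t 1.03 turn [-0.1  0.   0.3] shift [ -0.9   5.1 101.3] w 0.0855 F [-0.7  0.1 -0.5] pos [ 0.3474 -0.296   0.2003] yaw [-179.9    0.    18.7]
```

View pics/w1c.png

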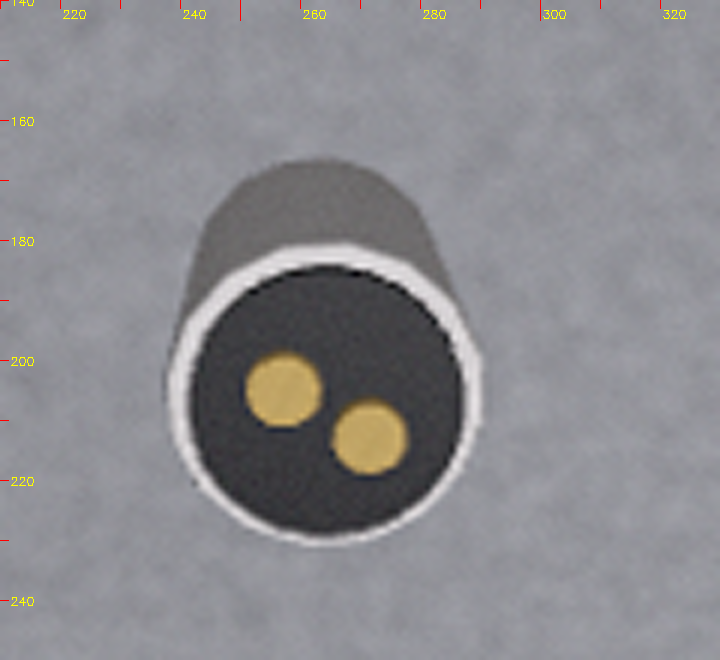

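```bash
python3 -c "
from h import *
ci=viewer.camera_info('wrist')
print(plane(ci,(264.2,205.7),.07))
go([.348,-.301,.099],18.4)"
```

```text
[ 0.34937426 -0.30268086  0.07      ]
t 1.08 turn [0.  0.1 0.1] shift [  0.4   3.4 101.8] w 0.0853 F [-0.2  0.1  0.3] pos [ 0.3466 -0.2978  0.2008] yaw [1.80e+02 1.00e-01 1.85e+01]
```

```bash
python3 -m creep '[[[0,0,0],[1,4,20],0],[[0,0,0],[1,4,45],0],[[0,0,0],[1,4,70],0],[[0,0,0],[1,4,90],0],[[0,0,0],[1,4,101],0],[[0,0,0],[1,4,101],0],[[0,0,0],[1,4,101],0],[[0,0,0],[1,4,101],1],[[0,0,0],[1,4,101],1],[[0,0,0],[1,4,101],1],[[0,0,0],[1,4,101],1],[[0,0,0],[1,4,101],1]]' 50
python3 -c "
from h import *
go([.348,-.301,.099],18.4)"
```

```text
time_s: 2.08
tool_pos: [0.3498, -0.3017, 0.101]
ee_rot: [3.139, -0.001, 0.322]
wrist_force: [-1.4, 0.2, 5.2]
gripper_width: 0.0411
t 2.08 turn [ 0.1 -0.1  0. ] shift [-1.5 -1.2  2. ] w 0.0411 F [-1.4  0.2  5.2] pos [ 0.3498 -0.3017  0.101 ] yaw [ 1.799e+02 -1.000e-01  1.840e+01]
```

```bash
python3 -m creep '[[[0,0,0],[0,0,-15],1],[[0,0,0],[10,-2,-40],1],[[0,0,0],[35,-8,-65],1],[[0,0,0],[65,-16,-75],1],[[0,0,0],[100,-25,-75],1],[[0,0,0],[135,-33,-75],1],[[0,0,0],[170,-42,-75],1],[[0,0,0],[205,-50,-75],1],[[0,0,0],[240,-59,-75],1],[[0,0,0],[275,-68,-75],1],[[0,0,0],[300,-74,-75],1],[[0,0,0],[315,-78,-75],1]]' 50
python3 -m creep '[[[0,0,0],[8,-1,0],1],[[0,0,0],[8,-1,0],1],[[0,0,0],[8,-1,0],1]]' 50
python3 -c "
from h import *
go([.631,-.1245,.104],18.4)
ci,im=snap('wrist','w2.png')
print(proj(ci,[.631,-.1245,.012]))
go([.631,-.1245,.104],18.4)
"
```

```text
time_s: 3.08
tool_pos: [0.6257, -0.1232, 0.1743]
ee_rot: [-3.139, -0.002, 0.326]
wrist_force: [-0.2, 0.8, -1.4]
gripper_width: 0.041
time_s: 3.33
tool_pos: [0.6297, -0.1247, 0.1743]
ee_rot: [3.141, 0.002, 0.321]
wrist_force: [0.5, -0.9, -1.4]
gripper_width: 0.0408
t 3.33 turn [0.  0.1 0. ] shift [ 1.5  0.2 70.3] w 0.0408 F [ 0.5 -0.9 -1.4] pos [ 0.6297 -0.1247  0.1743] yaw [1.80e+02 1.00e-01 1.84e+01]
[257.30076415 194.22120126]
t 3.38 turn [ 0.   0.1 -0.1] shift [ 2.1 -0.5 70.5] w 0.0413 F [-0.4 -0.4 -1.3] pos [ 0.6293 -0.1256  0.1745] yaw [1.80e+02 1.00e-01 1.83e+01]
```

View pics/w2.png

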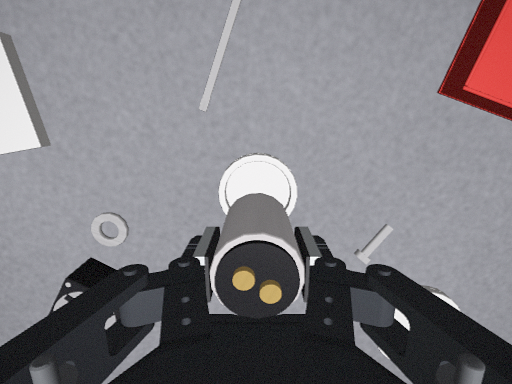

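```bash
python3 -m creep '[[[0,0,0],[2,0,15],1],[[0,0,0],[2,0,35],1],[[0,0,0],[2,0,50],1],[[0,0,0],[2,0,60],1],[[0,0,0],[2,0,64],1],[[0,0,0],[2,0,66],1],[[0,0,0],[2,0,68],1],[[0,0,0],[2,0,69],1],[[0,0,0],[2,0,69],1],[[0,0,0],[2,0,69],1]]' 50
python3 -c "
from h import *
go([.631,-.1245,.105],18.4)
"
```

```text
time_s: 4.22
tool_pos: [0.6329, -0.1233, 0.1066]
ee_rot: [3.141, -0.001, 0.322]
wrist_force: [-1.2, 1.1, -1.4]
gripper_width: 0.0412
t 4.22 turn [ 0.  -0.1  0. ] shift [-2.2  0.5  1.6] w 0.0412 F [-1.2  1.1 -1.4] pos [ 0.6329 -0.1233  0.1066] yaw [ 1.80e+02 -1.00e-01  1.84e+01]
```

```bash
python3 -m creep '[[[0,0,0],[-1,0,1],1],[[0,0,0],[-1,0,2],1],[[0,0,0],[-1,0,2],1]]' 50
```

```text
time_s: 4.47
tool_pos: [0.6319, -0.1236, 0.1052]
ee_rot: [3.141, -0.001, 0.322]
wrist_force: [-1.7, -0.6, 4.3]
gripper_width: 0.0411
```

```bash
python3 -m creep '[[[0,0,0],[0,0,0],0.3],[[0,0,0],[0,0,0],0],[[0,0,0],[0,0,0],0],[[0,0,0],[0,0,0],0],[[0,0,0],[0,0,0],0],[[0,0,0],[0,0,-15],0],[[0,0,0],[0,0,-40],0],[[0,0,0],[0,0,-65],0],[[0,0,0],[0,0,-85],0],[[0,0,0],[0,0,-95],0]]' 50
python3 -c "
from h import *
go([.480,-.0125,.20],-13)
"
```

```text
time_s: 5.3
tool_pos: [0.633, -0.1237, 0.2022]
ee_rot: [3.139, -0.005, 0.322]
wrist_force: [-0.0, -0.0, 0.5]
gripper_width: 0.0855
t 5.3 turn [ 0.1 -0.3 31.4] shift [-110.  -153.9    1.3] w 0.0855 F [-0.  -0.   0.5] pos [ 0.633  -0.1237  0.2022] yaw [179.9  -0.3  18.4]
```

```bash
python3 -m creep '[[[0,0,4],[-14,-20,0],0],[[0,0,8],[-28,-39,0],0],[[0,0,13],[-44,-62,0],0],[[0,0,18],[-61,-86,0],0],[[0,0,23],[-80,-112,0],0],[[0,0,28],[-98,-137,0],0],[[0,0,31.4],[-110,-154,0],0],[[0,0,31.4],[-110,-154,0],0],[[0,0,31.4],[-110,-154,0],0],[[0,0,31.4],[-110,-154,0],0],[[0,0,31.4],[-110,-154,0],0]]' 50
python3 -c "
from h import *
go([.480,-.0125,.084],-13)
ci,im=snap('wrist','w3.png')
print(proj(ci,[.480,-.0125,.038]))
for d in ((30,30),(30,-30),(-30,-30),(-30,30)):
  r=Ro.from_euler('z',-13,degrees=True).apply([d[0]/1000,d[1]/1000,0]); print(proj(ci,np.array([.48,-.0125,.038])+r))
go([.480,-.0125,.084],-13)
"
```

```text
time_s: 6.22
tool_pos: [0.4794, -0.0133, 0.1988]
ee_rot: [3.141, -0.001, -0.227]
wrist_force: [0.7, 0.7, 1.3]
gripper_width: 0.0856
t 6.22 turn [ 0. -0. -0.] shift [  0.3  -1.  114.8] w 0.0856 F [0.7 0.7 1.3] pos [ 0.4794 -0.0133  0.1988] yaw [180.  -0. -13.]
[255.54473487 196.09122361]
[220.05624422 161.99763006]
[290.93834873 161.98559491]
[288.77957359 228.01974642]
[222.40614812 228.02388638]
t 6.27 turn [ 0. -0. -0.] shift [  0.4  -1.  114.8] w 0.0854 F [ 1.  -0.7  0.1] pos [ 0.4794 -0.0133  0.1988] yaw [180.  -0. -13.]
```

View pics/w3.png

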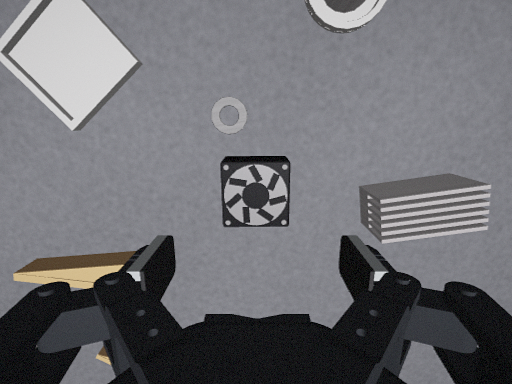

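```bash
python3 -m creep '[[[0,0,0],[0,-1,20],0],[[0,0,0],[0,-1,50],0],[[0,0,0],[0,-1,80],0],[[0,0,0],[0,-1,105],0],[[0,0,0],[0,-1,114],0],[[0,0,0],[0,-1,114],0],[[0,0,0],[0,-1,114],1],[[0,0,0],[0,-1,114],1],[[0,0,0],[0,-1,114],1],[[0,0,0],[0,-1,114],1],[[0,0,0],[0,-1,114],1]]' 50
python3 -m creep '[[[0,0,0],[0,0,-10],1],[[0,0,0],[0,0,-30],1],[[0,0,0],[0,0,-50],1],[[0,0,0],[0,0,-60],1],[[0,0,0],[0,0,-60],1]]'
python3 -c "
from h import *
go([.630,.1215,.15],28.3)
"
```

```text
time_s: 7.18
tool_pos: [0.4805, -0.0114, 0.0868]
ee_rot: [-3.141, -0.005, -0.226]
wrist_force: [0.0, -0.4, 6.1]
gripper_width: 0.059
time_s: 7.6
tool_pos: [0.4803, -0.0112, 0.1475]
ee_rot: [-3.141, -0.005, -0.226]
wrist_force: [0.5, 0.6, -1.2]
gripper_width: 0.059
t 7.6 turn [  0.1  -0.3 -41.3] shift [ 116.2 -162.9   -1.7] w 0.059 F [ 0.5  0.6 -1.2] pos [ 0.4803 -0.0112  0.1475] yaw [-179.9   -0.3  -13. ]
```

```bash
python3 -m creep '[[[0,0,-4],[12,-16,0],1],[[0,0,-9],[26,-36,0],1],[[0,0,-14],[40,-55,0],1],[[0,0,-19],[54,-75,0],1],[[0,0,-24],[68,-95,0],1],[[0,0,-29],[82,-114,0],1],[[0,0,-34],[96,-134,0],1],[[0,0,-38],[108,-150,0],1],[[0,0,-41],[115,-161,0],1],[[0,0,-41.3],[116,-162,0],1],[[0,0,-41.3],[116,-162,0],1],[[0,0,-41.3],[116,-162,0],1]]'
python3 -c "
from h import *
go([.630,.1215,.0908],28.3)
ci,im=snap('wrist','w4.png')
for d in ((44,44),(44,-44),(-44,-44),(-44,44)):
  r=Ro.from_euler('z',28.3,degrees=True).apply([d[0]/1000,d[1]/1000,0]); print(proj(ci,np.array([.63,.1215,.012])+r))
go([.630,.1215,.0908],28.3)
"
```

```text
time_s: 8.6
tool_pos: [0.6269, 0.1193, 0.1437]
ee_rot: [3.141, 0.003, 0.493]
wrist_force: [0.0, 0.9, -2.6]
gripper_width: 0.0587
t 8.6 turn [ 0.   0.2 -0.1] shift [ 4.  -0.4 52.9] w 0.0587 F [ 0.   0.9 -2.6] pos [0.6269 0.1193 0.1437] yaw [180.    0.2  28.2]
[196.00352636 143.79346332]
[317.19291385 143.7307299 ]
[310.90253679 253.50753905]
[202.46438442 253.49340127]
t 8.65 turn [ 0.   0.2 -0.1] shift [ 4.  -0.8 53.2] w 0.0589 F [ 0.2  0.  -2.5] pos [0.627  0.1189 0.144 ] yaw [180.    0.2  28.2]
```

View pics/w4.png

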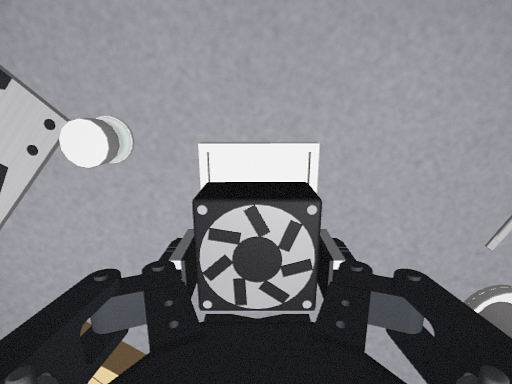

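```bash
python3 -m creep '[[[0,0,0],[2,1,10],1],[[0,0,0],[4,1,25],1],[[0,0,0],[4,1,38],1],[[0,0,0],[4,1,45],1],[[0,0,0],[4,1,48],1],[[0,0,0],[4,1,50],1],[[0,0,0],[4,1,52],1],[[0,0,0],[4,1,52],1],[[0,0,0],[4,1,52],1]]'
python3 -c "
from h import *
go([.630,.1215,.0908],28.3)
"
```

```text
time_s: 9.4
tool_pos: [0.6324, 0.1217, 0.0935]
ee_rot: [3.141, -0.001, 0.495]
wrist_force: [-0.7, 0.4, -1.2]
gripper_width: 0.0591
t 9.4 turn [ 0.  -0.1  0. ] shift [-2.2 -1.   2.7] w 0.0591 F [-0.7  0.4 -1.2] pos [0.6324 0.1217 0.0935] yaw [ 1.80e+02 -1.00e-01  2.83e+01]
```

```bash
python3 -m creep '[[[0,0,0],[-1,0,1],1],[[0,0,0],[-1,0,2],1],[[0,0,0],[-1,0,3],1],[[0,0,0],[-1,0,3],1]]'
```

```text
time_s: 9.73
tool_pos: [0.6313, 0.1211, 0.0909]
ee_rot: [3.141, -0.0, 0.495]
wrist_force: [-1.1, -0.1, 3.7]
gripper_width: 0.0594
```

```bash
python3 -m creep '[[[0,0,0],[0,0,0],0.3],[[0,0,0],[0,0,0],0],[[0,0,0],[0,0,0],0],[[0,0,0],[0,0,0],0],[[0,0,0],[0,0,0],0],[[0,0,0],[0,0,-15],0],[[0,0,0],[0,0,-40],0],[[0,0,0],[0,0,-70],0],[[0,0,0],[0,0,-100],0],[[0,0,0],[0,0,-120],0],[[0,0,0],[0,0,-120],0]]' 50
python3 -c "
from h import *
ci,im=snap('wrist','w5.png')
go([.347,.3045,.20],28.3)
"
```

```text
time_s: 10.65
tool_pos: [0.634, 0.1222, 0.216]
ee_rot: [3.139, -0.011, 0.495]
wrist_force: [1.5, 1.0, 0.4]
gripper_width: 0.0853
t 10.7 turn [ 0.1 -0.4  0. ] shift [-164.9 -296.5   11.6] w 0.0854 F [ 0.6  0.4 -1. ] pos [0.6328 0.1218 0.2132] yaw [179.9  -0.4  28.3]
```

View pics/w5.png

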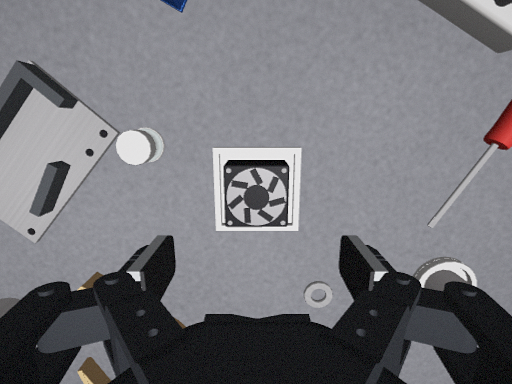

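```bash
python3 -m creep '[[[0,0,0],[-8,-15,0],0],[[0,0,0],[-24,-43,0],0],[[0,0,0],[-41,-74,0],0],[[0,0,0],[-58,-104,0],0],[[0,0,0],[-75,-135,0],0],[[0,0,0],[-92,-165,0],0],[[0,0,0],[-109,-196,0],0],[[0,0,0],[-126,-226,0],0],[[0,0,0],[-143,-257,0],0],[[0,0,0],[-158,-284,0],0],[[0,0,0],[-165,-296,0],0],[[0,0,0],[-165,-296,0],0]]' 50
python3 -m creep '[[[0,0,0],[0,0,0],0],[[0,0,0],[0,0,0],0]]'
python3 -c "
from h import *
go([.347,.3045,.101],28.3)
ci,im=snap('wrist','w6.png')
print(proj(ci,[.347,.3045,.07]))
crop('pics/w6.png','pics/w6c.png',200,130,120,110,6)
np.save('ci6',ci['world_to_cam'])
"
```

```text
time_s: 11.7
tool_pos: [0.3407, 0.3053, 0.2088]
ee_rot: [-3.14, 0.004, 0.503]
wrist_force: [-0.1, 0.1, 0.5]
gripper_width: 0.0855
time_s: 11.87
tool_pos: [0.3464, 0.302, 0.2091]
ee_rot: [3.14, 0.001, 0.493]
wrist_force: [0.8, -0.2, -0.3]
gripper_width: 0.0851
t 11.87 turn [ 0.1  0.1 -0.1] shift [  1.9  -2.  108.1] w 0.0851 F [ 0.8 -0.2 -0.3] pos [0.3464 0.302  0.2091] yaw [1.799e+02 1.000e-01 2.820e+01]
[254.66846477 201.77809395]
```

View pics/w6.png

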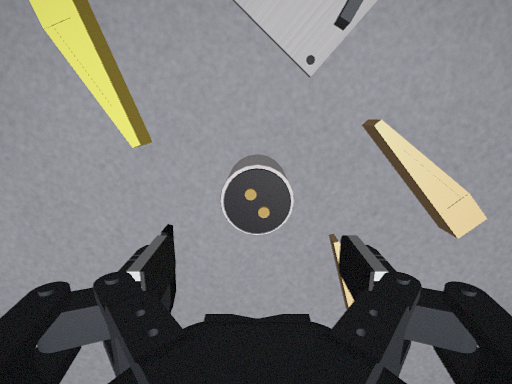

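View pics/w6c.png

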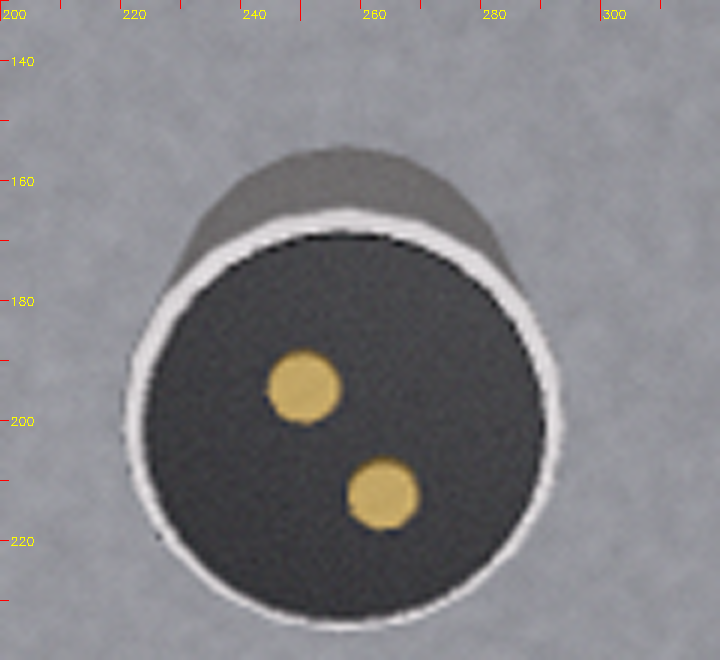

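```bash
python3 -m creep '[[[0,0,0],[3,0,20],0],[[0,0,0],[3,0,50],0],[[0,0,0],[3,0,80],0],[[0,0,0],[3,0,100],0],[[0,0,0],[3,0,107],0],[[0,0,0],[3,0,107],0],[[0,0,0],[3,0,107],0],[[0,0,0],[3,0,107],1],[[0,0,0],[3,0,107],1],[[0,0,0],[3,0,107],1],[[0,0,0],[3,0,107],1],[[0,0,0],[3,0,107],1]]' 60
python3 -m creep '[[[0,0,0],[0,0,-10],1],[[0,0,0],[0,0,-30],1],[[0,0,0],[0,0,-60],1],[[0,0,0],[0,0,-80],1],[[0,0,0],[0,0,-85],1],[[0,0,0],[0,0,-85],1]]'
python3 -c "
from h import *
go([.546,-.325,.18],28.3)
"
```

```text
time_s: 12.92
tool_pos: [0.3495, 0.3053, 0.1047]
ee_rot: [3.141, -0.004, 0.494]
wrist_force: [1.0, -1.0, 6.3]
gripper_width: 0.0591
time_s: 13.42
tool_pos: [0.3487, 0.3055, 0.1896]
ee_rot: [-3.141, -0.004, 0.495]
wrist_force: [-0.9, -0.2, -3.6]
gripper_width: 0.0586
t 13.42 turn [-0.  -0.2  0. ] shift [-125.7  648.6    8.8] w 0.0586 F [-0.9 -0.2 -3.6] pos [0.3487 0.3055 0.1896] yaw [-180.    -0.2   28.3]
```

```bash
python3 -m creep '[[[0,0,0],[-3,15,0],1],[[0,0,0],[-8,40,0],1],[[0,0,0],[-14,72,0],1],[[0,0,0],[-21,108,0],1],[[0,0,0],[-28,144,0],1],[[0,0,0],[-35,180,0],1],[[0,0,0],[-42,216,0],1],[[0,0,0],[-49,252,0],1],[[0,0,0],[-56,288,0],1],[[0,0,0],[-63,324,0],1],[[0,0,0],[-70,360,0],1],[[0,0,0],[-76,396,0],1]]'
python3 -m creep '[[[0,0,0],[-7,36,0],1],[[0,0,0],[-14,72,0],1],[[0,0,0],[-21,108,0],1],[[0,0,0],[-28,144,0],1],[[0,0,0],[-35,180,0],1],[[0,0,0],[-42,216,0],1],[[0,0,0],[-46,238,0],1],[[0,0,0],[-49,250,0],1],[[0,0,0],[-50,253,0],1],[[0,0,0],[-50,253,0],1],[[0,0,0],[-50,253,0],1],[[0,0,0],[-50,253,0],1]]'
python3 -c "
from h import *
go([.546,-.325,.1087],28.3)
ci,im=snap('wrist','w7.png')
print(proj(ci,[.546,-.325,.012]))
go([.546,-.325,.1087],28.3)
"
```

```text
time_s: 14.42
tool_pos: [0.4677, -0.0816, 0.1859]
ee_rot: [-3.139, 0.004, 0.494]
wrist_force: [1.2, 0.4, -3.5]
gripper_width: 0.0585
time_s: 15.42
tool_pos: [0.5452, -0.3238, 0.1871]
ee_rot: [-3.139, 0.0, 0.497]
wrist_force: [0.2, 0.6, -2.2]
gripper_width: 0.0586
t 15.42 turn [-0.2  0.   0.2] shift [ 0.1  1.7 78.4] w 0.0586 F [ 0.2  0.6 -2.2] pos [ 0.5452 -0.3238  0.1871] yaw [-179.8    0.    28.5]
[259.32630741 192.23545841]
t 15.47 turn [-0.1 -0.   0.2] shift [-0.   1.4 78.8] w 0.0584 F [ 0.6  0.5 -3.6] pos [ 0.5454 -0.3239  0.1875] yaw [-179.9   -0.    28.5]
```

View pics/w7.png

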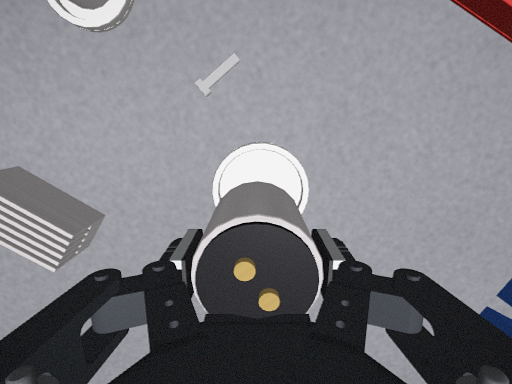

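```bash
python3 -m creep '[[[0,0,0],[1,2,15],1],[[0,0,0],[1,2,35],1],[[0,0,0],[1,2,55],1],[[0,0,0],[1,2,68],1],[[0,0,0],[1,2,72],1],[[0,0,0],[1,2,75],1],[[0,0,0],[1,2,77],1],[[0,0,0],[1,2,78],1],[[0,0,0],[1,2,78],1]]'
python3 -c "
from h import *
go([.546,-.325,.1087],28.3)
"
```

```text
time_s: 16.22
tool_pos: [0.5477, -0.3277, 0.1109]
ee_rot: [3.14, -0.001, 0.495]
wrist_force: [-0.6, 1.1, -2.6]
gripper_width: 0.0587
t 16.22 turn [ 0.1 -0.1  0.1] shift [-0.2 -3.2  2.2] w 0.0587 F [-0.6  1.1 -2.6] pos [ 0.5477 -0.3277  0.1109] yaw [ 1.799e+02 -1.000e-01  2.840e+01]
```

```bash
python3 -m creep '[[[0,0,0],[0,-1.5,1],1],[[0,0,0],[0,-1.5,2],1],[[0,0,0],[0,-1.5,2.5],1],[[0,0,0],[0,-1.5,2.5],1]]'

```

```text
time_s: 16.55
tool_pos: [0.5467, -0.3263, 0.1088]
ee_rot: [3.141, -0.001, 0.495]
wrist_force: [-2.4, 1.3, 4.9]
gripper_width: 0.0581
```

```bash
python3 -m creep '[[[0,0,0],[0,0,0],0.3],[[0,0,0],[0,0,0],0],[[0,0,0],[0,0,0],0],[[0,0,0],[0,0,0],0],[[0,0,0],[0,0,0],0],[[0,0,0],[0,0,-15],0],[[0,0,0],[0,0,-40],0],[[0,0,0],[0,0,-70],0],[[0,0,0],[0,0,-95],0],[[0,0,0],[0,0,-95],0]]' 60
python3 -c "
from h import *
go([.432,-.1565,.20],85.5)
"
```

```text
time_s: 17.38
tool_pos: [0.5496, -0.3279, 0.209]
ee_rot: [3.131, -0.007, 0.495]
wrist_force: [1.3, 0.2, 0.7]
gripper_width: 0.0854
t 17.38 turn [  0.8  -0.1 -57.2] shift [ -22.2 -206.7    6.7] w 0.0854 F [1.3 0.2 0.7] pos [ 0.5496 -0.3279  0.209 ] yaw [179.4  -0.4  28.3]
```

```bash
python3 -m creep '[[[0,0,-5],[-2,-15,0],0],[[0,0,-11],[-4,-38,0],0],[[0,0,-17],[-6,-62,0],0],[[0,0,-23],[-8,-86,0],0],[[0,0,-29],[-11,-108,0],0],[[0,0,-36],[-13,-130,0],0],[[0,0,-43],[-16,-154,0],0],[[0,0,-50],[-19,-180,0],0],[[0,0,-56],[-21,-201,0],0],[[0,0,-57],[-22,-206,0],0],[[0,0,-57],[-22,-206,0],0],[[0,0,-57],[-22,-206,0],0]]' 60
python3 -c "
from h import *
go([.432,-.1565,.097],85.5)
ci,im=snap('wrist','w8.png')
for d in ((45,20),(45,-20),(-45,-20),(-45,20)):
  r=Ro.from_euler('z',85.5,degrees=True).apply([d[0]/1000,d[1]/1000,0]); print(proj(ci,np.array([.432,-.1565,.05])+r))
go([.432,-.1565,.097],85.5)
crop('pics/w8.png','pics/w8c.png',190,110,130,150,5) if 0 else crop('pics/w8.png','pics/w8c.png',190,120,130,120,5)
"
```

```text
time_s: 18.38
tool_pos: [0.4297, -0.1563, 0.2025]
ee_rot: [3.14, 0.001, 1.487]
wrist_force: [-0.0, -0.4, 0.3]
gripper_width: 0.0857
t 18.38 turn [ 0.1  0.1 -0.3] shift [1.000e-01 2.200e+00 1.055e+02] w 0.0857 F [-0.  -0.4  0.3] pos [ 0.4297 -0.1563  0.2025] yaw [1.799e+02 1.000e-01 8.520e+01]
[235.11244688 146.18567112]
[284.90828912 145.96133481]
[282.64078732 248.21693336]
[237.66046562 248.39379999]
t 18.43 turn [ 0.1  0.1 -0.3] shift [  0.5   1.9 105.6] w 0.0856 F [-0.1 -0.3 -0.1] pos [ 0.4299 -0.1567  0.2026] yaw [179.9   0.   85.2]
```

View pics/w8.png

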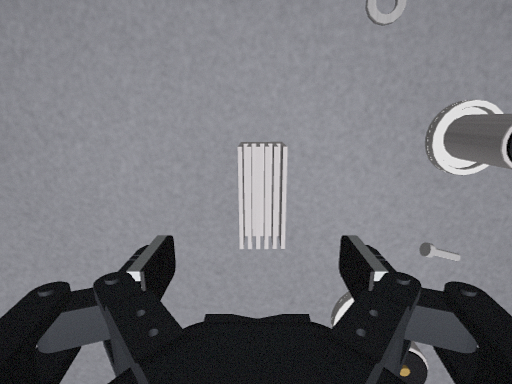

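View pics/w8c.png

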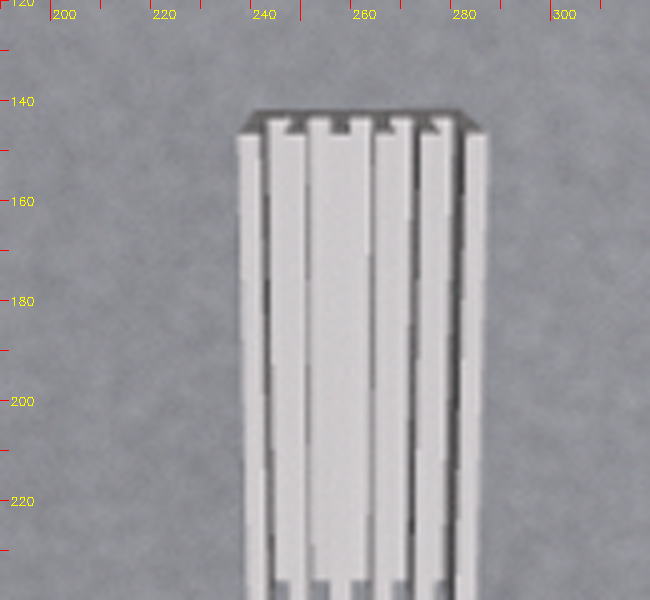

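```bash
python3 -m creep '[[[0,0,0],[0,4,20],0],[[0,0,0],[0,4,50],0],[[0,0,0],[0,4,80],0],[[0,0,0],[0,4,98],0],[[0,0,0],[0,4,104],0],[[0,0,0],[0,4,104],0],[[0,0,0],[0,4,104],1],[[0,0,0],[0,4,104],1],[[0,0,0],[0,4,104],1],[[0,0,0],[0,4,104],1],[[0,0,0],[0,4,104],1],[[0,0,0],[0,4,104],1]]' 60
python3 -m creep '[[[0,0,0],[0,0,-10],1],[[0,0,0],[0,0,-30],1],[[0,0,0],[0,0,-60],1],[[0,0,0],[0,0,-90],1],[[0,0,0],[0,0,-95],1],[[0,0,0],[0,0,-95],1]]'
python3 -c "
from h import *
go([.5635,.341,.19],167)
ci,im=snap('side','s2.png')
crop('pics/s2.png','pics/s2c.png',200,60,130,110,6)
"
```

```text
time_s: 19.43
tool_pos: [0.4346, -0.1562, 0.0999]
ee_rot: [3.138, 0.001, 1.489]
wrist_force: [0.7, -0.1, 6.4]
gripper_width: 0.0388
time_s: 19.93
tool_pos: [0.4343, -0.1561, 0.1956]
ee_rot: [3.137, 0.002, 1.489]
wrist_force: [0.7, -0.2, -2.2]
gripper_width: 0.0387
t 19.93 turn [  0.1   0.3 -81.7] shift [505.9  88.3   5.1] w 0.0387 F [ 0.7 -0.2 -2.2] pos [ 0.4343 -0.1561  0.1956] yaw [1.797e+02 1.000e-01 8.530e+01]
```

View pics/s2c.png

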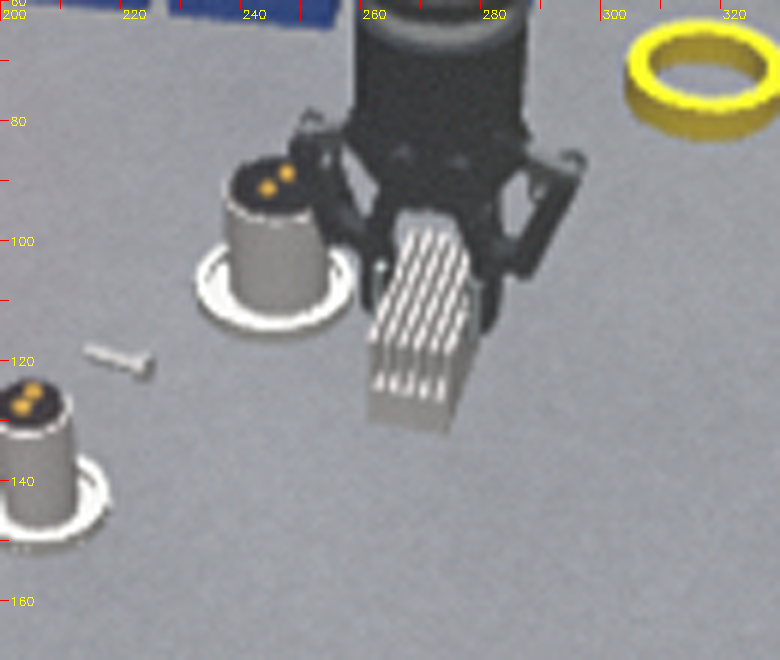

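```bash
python3 -m creep '[[[0,0,-3],[15,3,0],1],[[0,0,-7],[40,7,0],1],[[0,0,-12],[70,12,0],1],[[0,0,-17],[102,18,0],1],[[0,0,-22],[134,23,0],1],[[0,0,-27],[166,29,0],1],[[0,0,-32],[198,35,0],1],[[0,0,-37],[230,40,0],1],[[0,0,-42],[262,46,0],1],[[0,0,-47],[294,51,0],1],[[0,0,-52],[326,57,0],1],[[0,0,-57],[355,62,0],1]]'
python3 -c "
from h import *
go([.5635,.341,.17],167)"
```

```text
time_s: 20.98
tool_pos: [0.5221, 0.1958, 0.1911]
ee_rot: [-3.139, -0.004, 2.492]
wrist_force: [0.7, 0.5, -2.0]
gripper_width: 0.0387
t 20.98 turn [ -0.1  -0.3 -24.2] shift [ 54.7 140.7  20.9] w 0.0387 F [ 0.7  0.5 -2. ] pos [0.5221 0.1958 0.1911] yaw [-179.8   -0.2  142.8]
```

```bash
python3 -m creep '[[[0,0,-5],[12,30,5],1],[[0,0,-10],[22,58,10],1],[[0,0,-15],[33,88,15],1],[[0,0,-20],[42,112,20],1],[[0,0,-24],[48,128,20],1],[[0,0,-24.4],[50,135,20],1],[[0,0,-24.4],[50,135,20],1],[[0,0,-24.4],[50,135,20],1],[[0,0,-24.4],[50,135,20],1],[[0,0,-24.4],[50,135,20],1]]'
python3 -c "
from h import *
go([.5635,.341,.106],167)
ci,im=snap('wrist','w9.png')
c=np.array([.5475,.3385,0])
for n,d in dict(TR=(80,-50,6),BR=(-80,-50,6),BL=(-80,50,6),wo=(-36,44,26),wi=(-36,34,26),ci=(70,34,26),co=(80,44,26),s1=(-36,-35,26),s2=(19,-23,26)).items():
  r=Ro.from_euler('z',-13,degrees=True).apply(np.array(d)/1000); print(n,proj(ci,c+r))
go([.5635,.341,.106],167)
np.save('ci9',ci['world_to_cam'])
"
```

```text
time_s: 21.82
tool_pos: [0.567, 0.3285, 0.1733]
ee_rot: [-3.14, 0.001, 2.908]
wrist_force: [0.3, -0.2, -2.1]
gripper_width: 0.0387
t 21.82 turn [-0.1  0.  -0.4] shift [ 6.4 11.5 67.2] w 0.0387 F [ 0.3 -0.2 -2.1] pos [0.567  0.3285 0.1733] yaw [-179.9    0.   166.6]
TR [210.83892681 255.34564287]
BR [200.78231045  74.67364693]
BL [325.46549673  73.73595967]
wo [320.58072863 131.08068752]
wi [307.6386259  131.16971955]
ci [302.59160104 255.41143264]
co [313.50007511 265.60792078]
s1 [218.44018766 131.78333839]
s2 [235.83601344 199.84468167]
t 21.87 turn [-0.1  0.  -0.4] shift [ 6.5 11.3 67.5] w 0.039 F [-0.9 -0.2 -2.1] pos [0.5671 0.3286 0.1735] yaw [-179.9    0.   166.6]
```

View pics/w9.png

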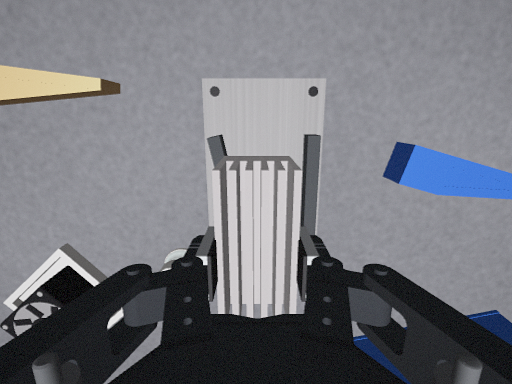

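```bash
python3 -c "
from h import *
crop('pics/w9.png','pics/w9c.png',190,65,150,110,5)
"
```

```text
(no output)
```

View pics/w9c.png

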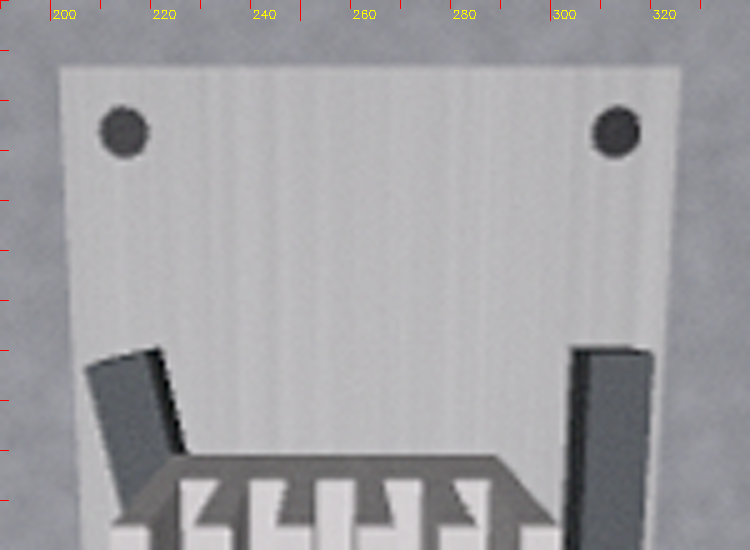

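```bash
python3 -c "
from h import *
ci=viewer.camera_info('wrist'); ci['world_to_cam']=np.load('ci9.npy')
Rz=Ro.from_euler('z',-13.4,degrees=True)
for n,uv,d in (('BR',(202,78.5),(-80,-50,6)),('BL',(326,78.5),(-80,50,6)),('wi',(308,135.2),(-36,34,26)),('wo',(320.6,135.3),(-36,44,26)),('s1',(220,135),(-36,-35,26))):
  X=plane(ci,uv,d[2]/1000); print(n,X,'centre',(X-Rz.apply(np.array(d)/1000))[:2])
"
```

```text
BR [0.46127528 0.30792195 0.006     ] centre [0.55068474 0.33802091]
BL [0.48440834 0.40503598 0.006     ] centre [0.55064302 0.33785735]
wi [0.52314041 0.37943633 0.026     ] centre [0.55028091 0.33801903]
wo [0.52547834 0.38893367 0.026     ] centre [0.55030136 0.3377886 ]
s1 [0.50718174 0.31302229 0.026     ] centre [0.55031285 0.33872652]
```

```bash
python3 -c "
from h import *
go([.5664,.3404,.110],166.6)"
python3 -m creep '[[[0,0,0],[1,4,0],1],[[0,0,0],[2,8,5],1],[[0,0,0],[3,11,10],1],[[0,0,0],[3,11,10],1],[[0,0,0],[3,11,10],1],[[0,0,0],[3,11,10],1]]'
python3 -c "
from h import *
go([.5664,.3404,.110],166.6)"
```

```text
t 21.87 turn [-0.1  0.   0. ] shift [ 3.5 11.3 63.5] w 0.039 F [-0.9 -0.2 -2.1] pos [0.5671 0.3286 0.1735] yaw [-179.9    0.   166.6]
time_s: 22.37
tool_pos: [0.5662, 0.3419, 0.1631]
ee_rot: [-3.141, -0.0, 2.91]
wrist_force: [0.6, 0.8, -1.9]
gripper_width: 0.039
t 22.37 turn [-0.  -0.   0.2] shift [-0.6 -1.4 53.1] w 0.039 F [ 0.6  0.8 -1.9] pos [0.5662 0.3419 0.1631] yaw [-180.    -0.   166.8]
```

```bash
python3 -m creep '[[[0,0,0],[0,-1,12],1],[[0,0,0],[0,-1,28],1],[[0,0,0],[0,-1,40],1],[[0,0,0],[0,-1,48],1],[[0,0,0],[0,-1,52],1],[[0,0,0],[0,-1,54],1],[[0,0,0],[0,-1,55],1],[[0,0,0],[0,-1,55],1],[[0,0,0],[0,-1,55],1]]'
python3 -c "
from h import *
go([.5664,.3404,.106],166.6)
c=[.5504,.338,0]; s=bot.get_state(); print((Ro.from_euler('z',13.4,degrees=True).apply(s['tool_pos']-c)*1000).round(1))"
```

```text
time_s: 23.12
tool_pos: [0.5664, 0.3413, 0.1091]
ee_rot: [3.14, 0.001, 2.91]
wrist_force: [-0.2, 0.2, -1.1]
gripper_width: 0.0391
t 23.12 turn [0.1 0.1 0.1] shift [-0.2 -0.9  3.1] w 0.0391 F [-0.2  0.2 -1.1] pos [0.5664 0.3413 0.1091] yaw [1.799e+02 1.000e-01 1.667e+02]
[ 14.8   6.9 109.1]
```

```bash
python3 -m creep '[[[0,0,0],[0,-1,1],1],[[0,0,0],[0,-1,2],1],[[0,0,0],[0,-1,3],1],[[0,0,0],[0,-1,3.5],1],[[0,0,0],[0,-1,3.5],1]]'
python3 -c "
from h import *
go([.5664,.3404,.106],166.6)
ci,im=snap('side','s3.png')
crop('pics/s3.png','pics/s3c.png',130,210,130,100,6)"
```

```text
time_s: 23.53
tool_pos: [0.5661, 0.3399, 0.106]
ee_rot: [3.141, 0.001, 2.91]
wrist_force: [-1.7, -0.9, 4.6]
gripper_width: 0.039
t 23.53 turn [0.  0.1 0.1] shift [-0.1  0.6  0. ] w 0.039 F [-1.7 -0.9  4.6] pos [0.5661 0.3399 0.106 ] yaw [1.800e+02 1.000e-01 1.667e+02]
```

View pics/s3c.png

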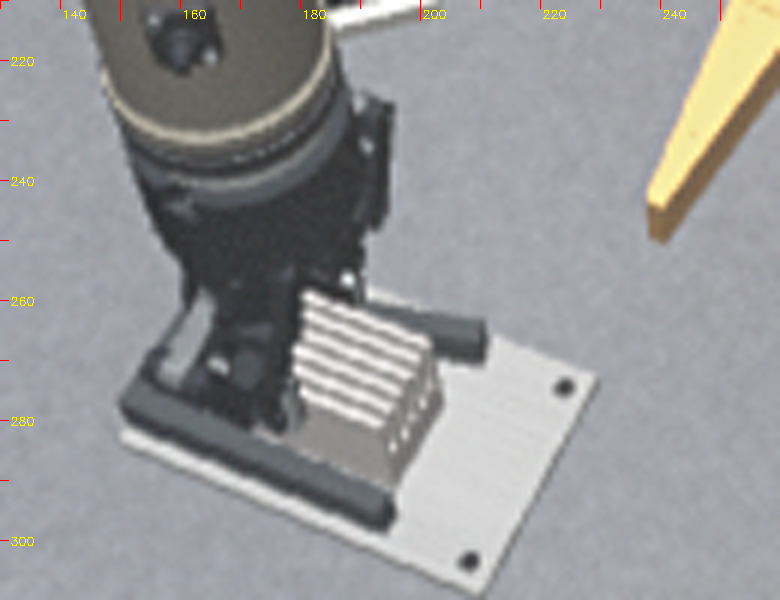

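```bash
python3 -m creep '[[[0,0,0],[0,0,0],0.8],[[0,0,0],[0,0,0],0.5],[[0,0,0],[0,0,0],0],[[0,0,0],[0,0,0],0],[[0,0,0],[0,0,0],0],[[0,0,0],[0,0,-15],0],[[0,0,0],[0,0,-40],0],[[0,0,0],[0,0,-70],0],[[0,0,0],[0,0,-100],0],[[0,0,0],[0,0,-120],0],[[0,0,0],[0,0,-120],0],[[0,0,0],[0,0,-120],0]]' 60
python3 -c "
from h import *
ci,im=snap('wrist','w10.png')
go([.43,.12,.22],69.7)
c=np.array([.5504,.338,0])
for n,d in dict(a=(60,26,56),b=(60,-14,56),c=(-30,-14,56),d=(-30,26,56),wi=(-36,34,26),ci=(70,34,26),s1=(-36,-35,26),s2=(19,-23,26)).items():
  r=Ro.from_euler('z',-13.4,degrees=True).apply(np.array(d)/1000); print(n,proj(ci,c+r))
crop('pics/w10.png','pics/w10c.png',190,110,140,120,5)"
```

```text
time_s: 24.58
tool_pos: [0.5663, 0.3407, 0.2264]
ee_rot: [3.139, 0.002, 2.91]
wrist_force: [-1.2, -0.1, -0.4]
gripper_width: 0.0852
t 24.63 turn [-0.  0. 97.] shift [  81.7 -245.1    4.6] w 0.0853 F [ 0.3 -0.6 -1.1] pos [0.5658 0.3398 0.2245] yaw [-180.     0.   166.7]
a [276.92179044 240.40042052]
b [234.92338984 240.3485292 ]
c [233.04447863 144.74800846]
d [279.21624218 144.8657137 ]
wi [285.09423422 135.74724506]
ci [282.12509478 237.00048119]
s1 [213.65563256 135.55615433]
s2 [227.52282108 190.6920781 ]
```

View pics/w10c.png

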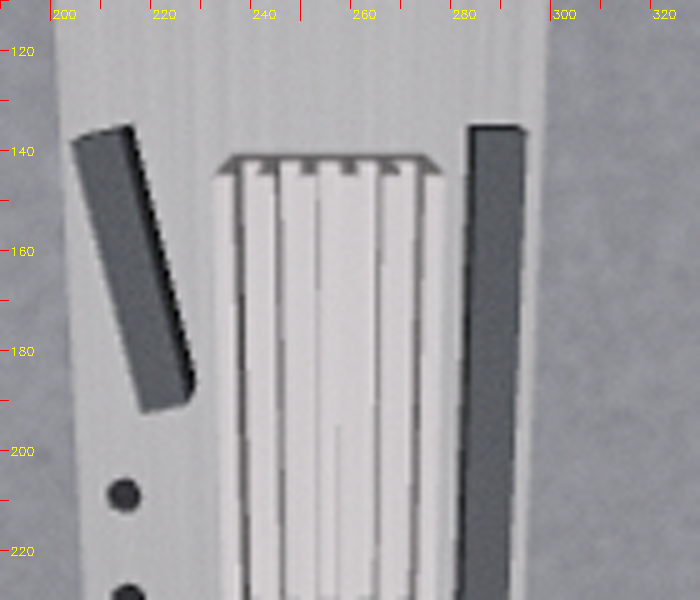

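```bash
python3 -c "
from h import *
go([.416,.116,.20],69.7)"
```

```text
t 24.63 turn [-0.  0. 97.] shift [  94.5 -252.2   24.6] w 0.0853 F [ 0.3 -0.6 -1.1] pos [0.5658 0.3398 0.2245] yaw [-180.     0.   166.7]
```

```bash
python3 -m creep '[[[0,0,5],[5,-13,0],0],[[0,0,11],[11,-29,0],0],[[0,0,17],[17,-45,0],0],[[0,0,24],[24,-63,0],0],[[0,0,31],[31,-81,0],0],[[0,0,38],[38,-100,0],0],[[0,0,45],[45,-118,5],0],[[0,0,52],[51,-136,10],0],[[0,0,59],[58,-154,14],0],[[0,0,66],[65,-172,18],0],[[0,0,73],[72,-190,20],0],[[0,0,80],[79,-208,22],0]]'
python3 -m creep '[[[0,0,7],[6,17,0],0],[[0,0,14],[12,34,0],0],[[0,0,17],[14,43,2],0],[[0,0,17],[14,43,2],0],[[0,0,17],[14,43,2],0]]'
python3 -c "
from h import *
go([.416,.116,.20],69.7)"
```

```text
time_s: 25.63
tool_pos: [0.4395, 0.1539, 0.2008]
ee_rot: [-3.138, 0.001, 1.507]
wrist_force: [-0.2, 0.4, 0.7]
gripper_width: 0.0851
time_s: 26.05
tool_pos: [0.484, 0.1666, 0.1992]
ee_rot: [-3.138, 0.002, 1.218]
wrist_force: [-0.1, -0.1, 0.1]
gripper_width: 0.0856
t 26.05 turn [-0.2  0.1  0.1] shift [-70.9 -46.3  -0.5] w 0.0856 F [-0.1 -0.1  0.1] pos [0.484  0.1666 0.1992] yaw [-1.798e+02  1.000e-01  6.980e+01]
```

```bash
python3 -m creep '[[[0,0,0],[-15,-10,0],0],[[0,0,0],[-38,-25,0],0],[[0,0,0],[-60,-39,0],0],[[0,0,0],[-70,-45,0],0],[[0,0,0],[-71,-46,0],0],[[0,0,0],[-71,-46,0],0],[[0,0,0],[-71,-46,0],0],[[0,0,0],[-71,-46,0],0]]'
python3 -c "
from h import *
go([.416,.116,.10],69.7)
ci,im=snap('wrist','w11.png')
Rz=Ro.from_euler('z',69.7,degrees=True); o=np.array([.416,.116,.0])-Rz.apply([-.055,0,0])
for n,d in dict(h1=(-72,-16,30),h2=(-72,16,30),k=(-38,-16,30),t1=(72,8,30),t2=(72,16,30)).items():
  print(n,proj(ci,o+Rz.apply(np.array(d)/1000)))
np.save('ci11',ci['world_to_cam'])
crop('pics/w11.png','pics/w11c.png',195,60,120,180,4) if 0 else crop('pics/w11.png','pics/w11c.png',190,90,140,150,4)
go([.416,.116,.10],69.7)"
```

```text
time_s: 26.72
tool_pos: [0.4179, 0.1173, 0.201]
ee_rot: [3.141, -0.001, 1.219]
wrist_force: [0.5, 0.1, 0.4]
gripper_width: 0.0854
t 26.72 turn [ 0.  -0.1  0.1] shift [ -2.   -1.4 101. ] w 0.0854 F [0.5 0.1 0.4] pos [0.4179 0.1173 0.201 ] yaw [ 1.80e+02 -1.00e-01  6.98e+01]
h1 [273.12565301 213.77693156]
h2 [238.69521506 213.68774224]
k [273.79985911 177.92214544]
t1 [246.07770437  41.83878397]
t2 [235.98557617  41.81754474]
t 26.77 turn [ 0.  -0.1  0.1] shift [ -1.9  -1.4 100.9] w 0.0852 F [ 0.7 -0.8 -0.7] pos [0.4179 0.1173 0.2009] yaw [ 1.80e+02 -1.00e-01  6.98e+01]
```

View pics/w11.png

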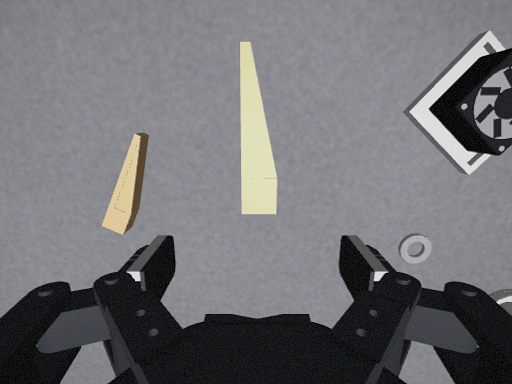

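View pics/w11c.png

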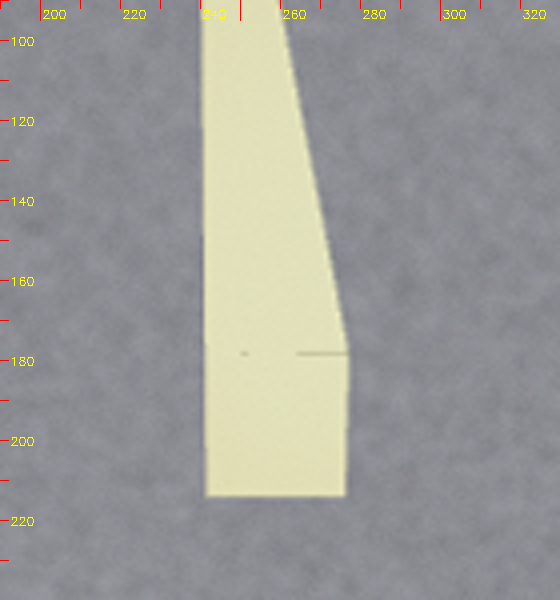

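```bash
python3 -m creep '[[[0,0,0.3],[-2,1,20],0],[[0,0,0.3],[-2,1,50],0],[[0,0,0.3],[-2,1,80],0],[[0,0,0.3],[-2,1,105],0],[[0,0,0.3],[-2,1,117],0],[[0,0,0.3],[-2,1,121],0],[[0,0,0.3],[-2,1,121],0],[[0,0,0.3],[-2,1,121],1],[[0,0,0.3],[-2,1,121],1],[[0,0,0.3],[-2,1,121],1],[[0,0,0.3],[-2,1,121],1],[[0,0,0.3],[-2,1,121],1]]' 80
python3 -m creep '[[[0,0,0],[0,0,0],1],[[0,0,0],[0,0,0],1]]'
python3 -c "
from h import *
go([.416,.116,.10],69.4)"
```

```text
time_s: 27.77
tool_pos: [0.4185, 0.1145, 0.0811]
ee_rot: [3.139, -0.001, 1.212]
wrist_force: [0.0, -0.7, -0.4]
gripper_width: 0.0307
time_s: 27.93
tool_pos: [0.4185, 0.1145, 0.081]
ee_rot: [3.139, -0.001, 1.212]
wrist_force: [-1.0, 0.3, 5.7]
gripper_width: 0.0305
t 27.93 turn [ 0.1 -0.1  0. ] shift [  0.6  -2.9 -19. ] w 0.0305 F [-1.   0.3  5.7] pos [0.4185 0.1145 0.081 ] yaw [ 1.799e+02 -1.000e-01  6.940e+01]
```

```bash
python3 -c "
from h import *
c=np.array([.5504,.338,0]);R=Ro.from_euler('z',13.4,degrees=True)
for uv in ((122,233),(75,205),(140,262),(200,231)):
  X=plane(T,uv,.03);print(uv,X,R.apply(X-c)*1000)
"
python3 -m creep '[[[0,0,0],[0,0,-10],1],[[0,0,0],[0,0,-35],1],[[0,0,0],[0,0,-60],1],[[0,0,0],[0,0,-75],1],[[0,0,0],[0,0,-80],1],[[0,0,0],[0,0,-80],1]]'
python3 -c "
from h import *
go([.4167,.3379,.16],-13.4)"
```

```text
(122, 233) [0.32824128 0.4128558  0.03      ] [-233.45831739   21.33309832   30.        ]
(75, 205) [0.40769635 0.5430352  0.03      ] [-186.33514977  166.38202218   30.        ]
(140, 262) [0.24990509 0.36246697 0.03      ] [-297.98436753  -45.83819051   30.        ]
(200, 231) [0.32884198 0.20416219 0.03      ] [-184.50966994 -181.53980054   30.        ]
time_s: 28.43
tool_pos: [0.4183, 0.1144, 0.1614]
ee_rot: [3.139, -0.001, 1.212]
wrist_force: [-0.2, 0.4, -0.7]
gripper_width: 0.0307
t 28.43 turn [ 0.1 -0.2 82.8] shift [208.7 -80.1   1.4] w 0.0307 F [-0.2  0.4 -0.7] pos [0.4183 0.1144 0.1614] yaw [ 1.798e+02 -1.000e-01  6.940e+01]
```

```bash
python3 -m creep '[[[0,0,4],[9,-3,0],1],[[0,0,10],[23,-9,0],1],[[0,0,17],[40,-15,0],1],[[0,0,24],[58,-22,0],1],[[0,0,31],[76,-29,0],1],[[0,0,38],[94,-36,0],1],[[0,0,45],[112,-43,0],1],[[0,0,52],[130,-50,0],1],[[0,0,59],[148,-57,0],1],[[0,0,66],[166,-64,0],1],[[0,0,73],[184,-71,0],1],[[0,0,80],[202,-77,0],1]]'
python3 -c "
from h import *
go([.4167,.3379,.16],-13.4)"
```

```text
time_s: 29.43
tool_pos: [0.4151, 0.3306, 0.1579]
ee_rot: [3.138, 0.003, -0.19]
wrist_force: [-0.5, 0.4, -0.2]
gripper_width: 0.0303
t 29.43 turn [0.2 0.2 2.5] shift [ 0.2 -7.5 -2.1] w 0.0303 F [-0.5  0.4 -0.2] pos [0.4151 0.3306 0.1579] yaw [179.8   0.2 -10.9]
```

```bash
python3 -m creep '[[[0,0,2.8],[1,-5,0],1],[[0,0,2.8],[1,-5,0],1],[[0,0,2.8],[1,-5,0],1],[[0,0,2.8],[1,-5,0],1],[[0,0,2.8],[1,-5,0],1]]'
python3 -c "
from h import *
go([.4167,.3379,.10],-13.4)
ci,im=snap('wrist','w12.png')
Rz=Ro.from_euler('z',-13.4,degrees=True);s=bot.get_state()
o=s['tool_pos']*[1,1,0]+Rz.apply([.055,0,0]); zb=s['tool_pos'][2]-.081
print('clampframe',(Rz.inv().apply(o-[.5504,.338,0])*1000).round(1))
for n,d in dict(k=(-38,-16,30),t1=(72,8,30),t2=(72,16,30),h2=(-72,16,30)).items():
  print(n,proj(ci,o+[0,0,zb]+Rz.apply(np.array(d)/1000)))
np.save('ci12',ci['world_to_cam'])
crop('pics/w12.png','pics/w12c.png',180,0,160,120,5)"
```

```text
time_s: 29.85
tool_pos: [0.4182, 0.3336, 0.1592]
ee_rot: [3.14, 0.001, -0.234]
wrist_force: [0.4, -0.5, -1.3]
gripper_width: 0.0306
t 29.85 turn [ 0.1  0.  -0. ] shift [-2.5 -3.9 59.2] w 0.0306 F [ 0.4 -0.5 -1.3] pos [0.4182 0.3336 0.1592] yaw [179.9   0.  -13.4]
clampframe [-72.5 -34.7   0. ]
k [289.74000189 225.5601234 ]
t1 [233.81382775 -54.78360605]
t2 [211.96330454 -54.80522299]
h2 [224.2191518  288.43007068]
```

View pics/w12.png

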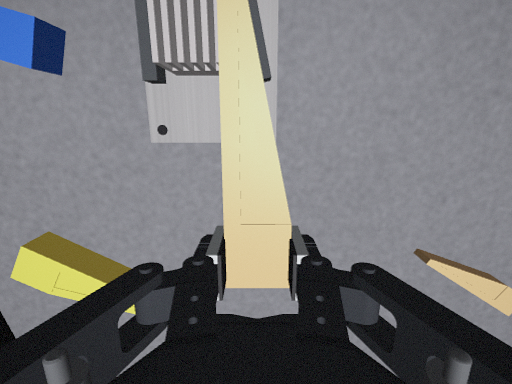

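View pics/w12c.png

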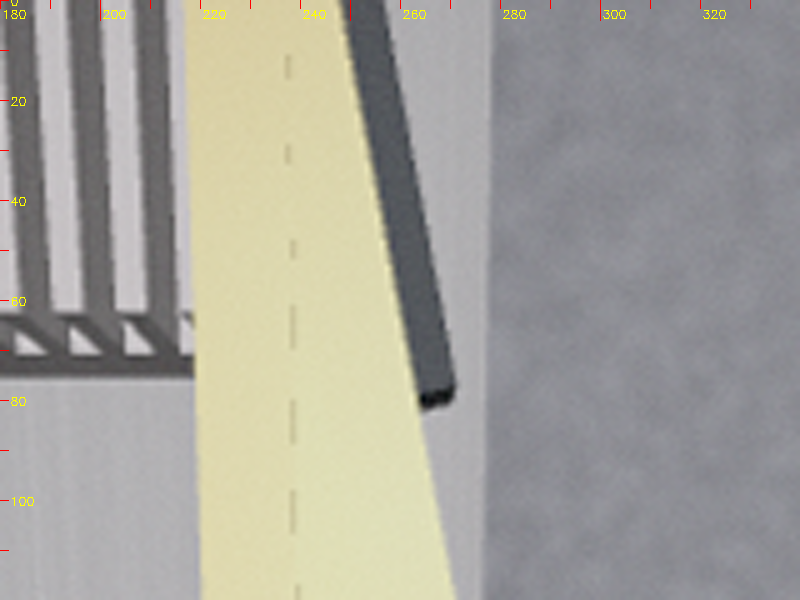

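```bash
python3 -m creep '[[[0,0,-0.3],[-7.5,-2,0],1],[[0,0,-0.3],[-7.5,-2,10],1],[[0,0,-0.3],[-7.5,-2,28],1],[[0,0,-0.3],[-7.5,-2,45],1],[[0,0,-0.3],[-7.5,-2,58],1],[[0,0,-0.3],[-7.5,-2,65],1],[[0,0,-0.3],[-7.5,-2,67],1],[[0,0,-0.3],[-7.5,-2,67],1]]'
cat >> h.py <<'E'
def cl():
    Rz=Ro.from_euler('z',-13.4,degrees=True);s=bot.get_state()
    p=Rz.inv().apply(s['tool_pos']-[.5504,.338,0])*1000; f=Rz.inv().apply(s['wrist_force'])
    print('t',round(s['time_s'],2),'wedge origin in clamp',(p+[55,0,-81]).round(1),'yawrel',(np.degrees(s['ee_rot'])+[0,0,13.4]).round(2),'F clamp',f.round(1),'w',s['gripper_width'].round(4))
E
python3 -c "
from h import *
cl()
ci,im=snap('wrist','w13.png')
snap('side','s13.png')
crop('pics/w13.png','pics/w13c.png',180,0,130,120,5)
crop('pics/s13.png','pics/s13c.png',150,230,130,90,6)"
```

```text
time_s: 30.57
tool_pos: [0.4113, 0.3399, 0.0931]
ee_rot: [-3.14, -0.0, -0.226]
wrist_force: [-0.9, 1.7, 3.2]
gripper_width: 0.0306Traceback (most recent call last):
  File "<string>", line 3, in <module>
    cl()
    ~~^^
  File "h.py", line 36, in cl
    print('t',round(s['time_s'],2),'wedge origin in clamp',(p+[55,0,-81]).round(1),'yawrel',(np.degrees(s['ee_rot'])+[0,0,13.4]).round(2),'F clamp',f.round(1),'w',s['gripper_width'].round(4))
                                                                                                                                                                   ^^^^^^^^^^^^^^^^^^^^^^^^
AttributeError: 'float' object has no attribute 'round'
```

```bash
sed -i "s/s\['gripper_width'\].round(4)/round(s['gripper_width'],4)/" h.py
python3 -c "
from h import *
cl()
ci,im=snap('wrist','w13.png')
snap('side','s13.png')
crop('pics/w13.png','pics/w13c.png',180,0,130,120,5)
crop('pics/s13.png','pics/s13c.png',150,230,130,90,6)"
```

```text
t 30.57 wedge origin in clamp [-80.8 -30.4  12.1] yawrel [-1.7989e+02 -3.0000e-02  4.4000e-01] F clamp [-1.2  1.4  3.2] w 0.0306
```

View pics/w13c.png

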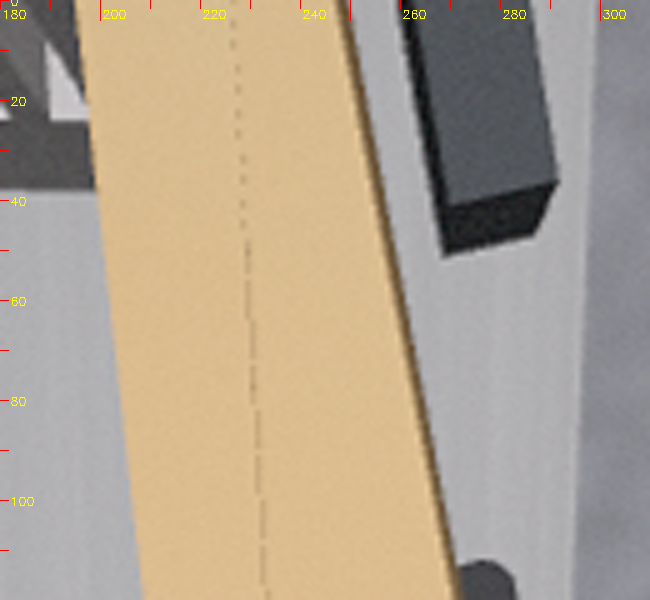

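View pics/s13c.png

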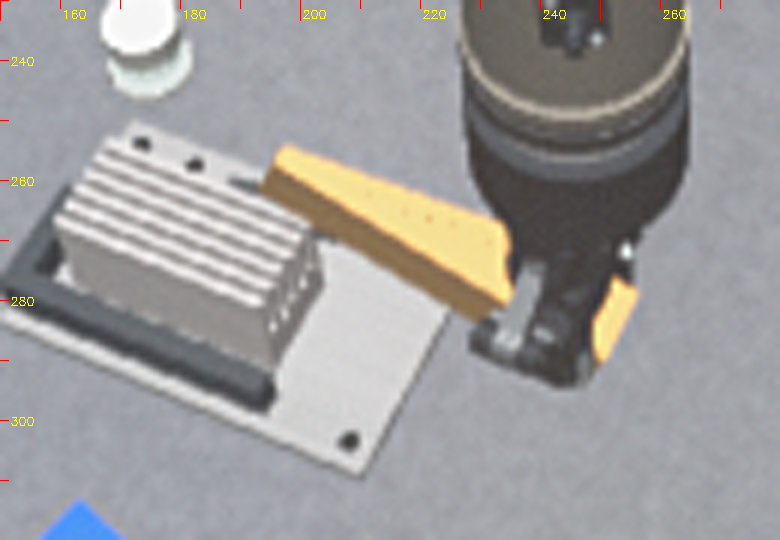

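```bash
python3 -m creep '[[[0,0,0],[0,1,0],1],[[0,0,0],[0,2.5,0],1],[[0,0,0.3],[0,2.5,0],1],[[0,0,0.3],[0,2.5,0],1]]'
python3 -c "
from h import *
cl()"
python3 -m creep '[[[0,0,0],[0,0,2],1],[[0,0,0],[0,0,4],1],[[0,0,0],[0,0,5],1],[[0,0,0],[0,0,5],1]]'
python3 -c "
from h import *
cl()
ci,im=snap('wrist','w14.png')
snap('side','s14.png')
snap('top','t14.png')
crop('pics/w14.png','pics/w14c.png',180,0,130,120,5)
crop('pics/t14.png','pics/t14c.png',120,110,80,80,8)
crop('pics/s14.png','pics/s14c.png',150,230,130,90,6)"
```

```text
time_s: 31.0
tool_pos: [0.4105, 0.3362, 0.093]
ee_rot: [3.141, 0.0, -0.233]
wrist_force: [-2.5, 1.2, 3.8]
gripper_width: 0.0305
t 31.0 wedge origin in clamp [-80.7 -34.2  12. ] yawrel [1.7998e+02 3.0000e-02 2.0000e-02] F clamp [-2.7  0.6  3.8] w 0.0305
time_s: 31.33
tool_pos: [0.4107, 0.335, 0.0867]
ee_rot: [3.139, 0.001, -0.234]
wrist_force: [0.3, 0.4, -0.9]
gripper_width: 0.0306
t 31.33 wedge origin in clamp [-80.2 -35.3   5.7] yawrel [ 1.7985e+02  6.0000e-02 -3.0000e-02] F clamp [ 0.2  0.5 -0.9] w 0.0306
```

View pics/w14c.png

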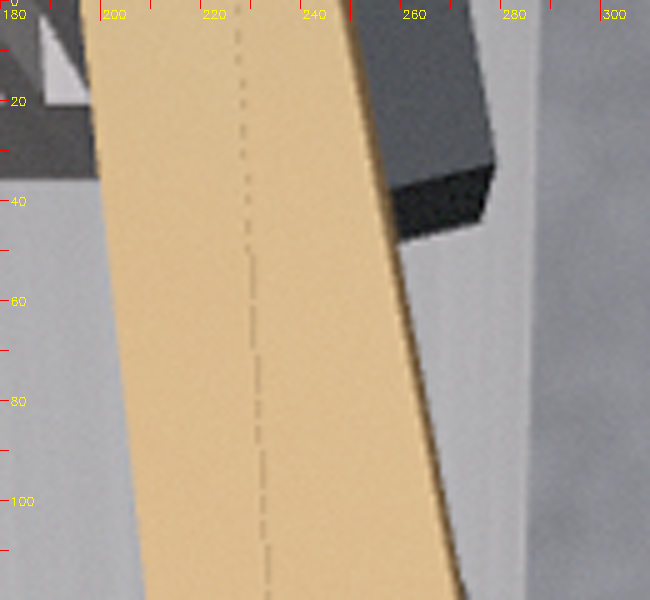

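View pics/s14c.png

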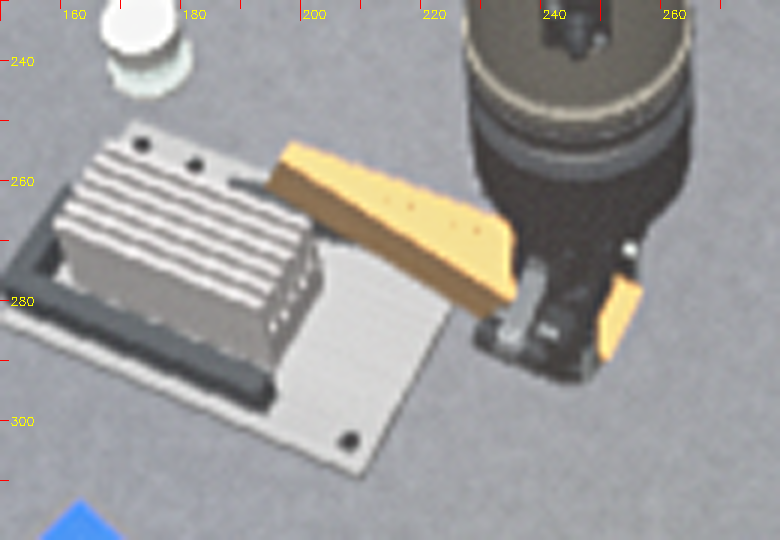

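View pics/t14c.png

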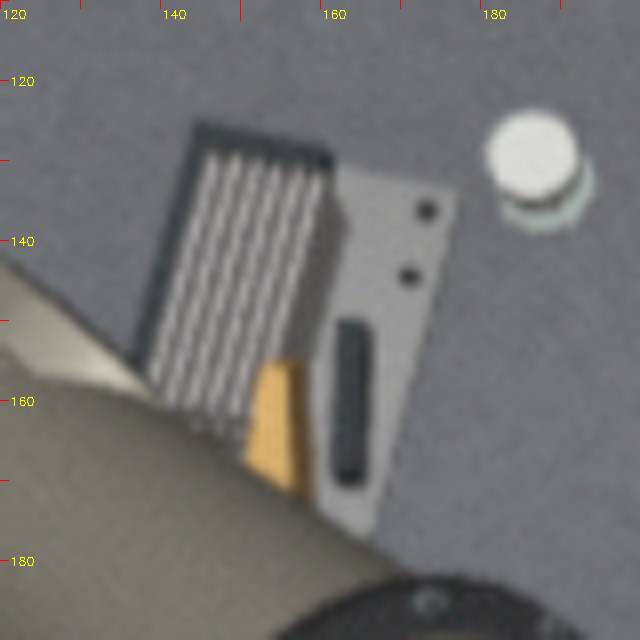

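```bash
python3 -m creep '[[[0,0,0],[0,0,-10],1],[[0,0,0],[0,0,-35],1],[[0,0,0],[0,0,-65],1],[[0,0,0],[4,15,-85],1],[[0,0,0],[8,45,-90],1],[[0,0,0],[14,80,-90],1],[[0,0,0],[19,115,-90],1],[[0,0,0],[21,130,-90],1],[[0,0,0],[21,134,-90],1],[[0,0,0],[21,134,-90],1],[[0,0,0],[21,134,-90],1]]'
python3 -c "
from h import *
cl();go([.4,.2,.1],-13.4)
ci,im=snap('side','s15.png')
snap('wrist','w15.png')
crop('pics/s15.png','pics/s15c.png',150,130,150,170,4) if 0 else crop('pics/s15.png','pics/s15c.png',150,180,150,110,5)"
```

```text
time_s: 32.4
tool_pos: [0.4006, 0.2024, 0.1786]
ee_rot: [-3.14, -0.001, -0.232]
wrist_force: [0.5, 0.5, -0.5]
gripper_width: 0.0306
t 32.4 wedge origin in clamp [ -59.3 -166.6   97.6] yawrel [-1.7989e+02 -6.0000e-02  9.0000e-02] F clamp [ 0.3  0.6 -0.5] w 0.0306
t 32.4 turn [-0.1 -0.1  0.1] shift [-0.1  2.7 78.6] w 0.0306 F [ 0.5  0.5 -0.5] pos [0.4006 0.2024 0.1786] yaw [-1.799e+02 -1.000e-01 -1.330e+01]
```

View pics/s15c.png

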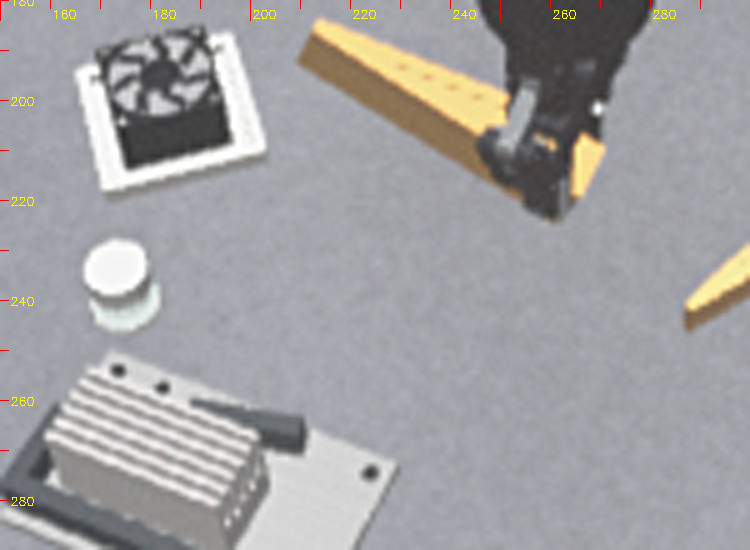

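View pics/w15.png

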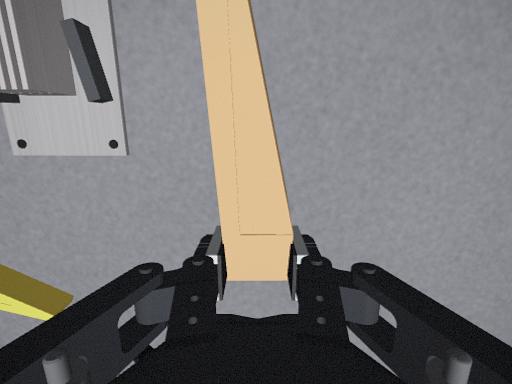

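```bash
python3 -m creep '[[[0,0,0],[0,0,20],1],[[0,0,0],[0,0,45],1],[[0,0,0],[0,0,70],1],[[0,0,0],[0,0,82],1],[[0,0,0],[0,0,87],1],[[0,0,0],[0,0,90],1],[[0,0,0],[0,0,92],1],[[0,0,0],[0,0,92],1]]'
python3 -c "
from h import *
cl()"
```

```text
time_s: 33.17
tool_pos: [0.4008, 0.2019, 0.0863]
ee_rot: [-3.141, -0.001, -0.232]
wrist_force: [-0.4, 1.0, -0.3]
gripper_width: 0.0309
t 33.17 wedge origin in clamp [ -59.  -167.     5.3] yawrel [-1.7994e+02 -5.0000e-02  9.0000e-02] F clamp [-0.6  0.8 -0.3] w 0.0309
```

```bash
python3 -m creep '[[[0,0,0],[0,0,1],1],[[0,0,0],[0,0,2],1],[[0,0,0],[0,0,3],1],[[0,0,0],[0,0,4],1],[[0,0,0],[0,0,5],1],[[0,0,0],[0,0,5.5],1],[[0,0,0],[0,0,5.5],1]]'
python3 -c "
from h import *
cl()"
```

```text
time_s: 33.75
tool_pos: [0.4012, 0.2017, 0.0838]
ee_rot: [-3.141, -0.002, -0.233]
wrist_force: [-6.4, -3.3, 25.2]
gripper_width: 0.0307
t 33.75 wedge origin in clamp [ -58.6 -167.2    2.8] yawrel [-1.7996e+02 -1.2000e-01  4.0000e-02] F clamp [-5.5 -4.7 25.2] w 0.0307
```

```bash
python3 -m creep '[[[0,0,0],[0,0,-2],1],[[0,0,0],[0,0,-2],0.9],[[0,0,0],[0,0,-2],0],[[0,0,0],[0,0,-2],0],[[0,0,0],[0,0,-2],0],[[0,0,0],[0,0,-2],0],[[0,0,0],[0,0,-20],0],[[0,0,0],[0,0,-50],0],[[0,0,0],[0,0,-85],0],[[0,0,0],[0,0,-115],0],[[0,0,0],[0,0,-115],0],[[0,0,0],[0,0,-115],0]]'
python3 -m creep '[[[0,0,0],[0,0,0],0],[[0,0,0],[0,0,0],0]]'
python3 -c "
from h import *
cl()
s=bot.get_state();print(s['tool_pos'])
ci,im=snap('wrist','w16.png')
Rz=Ro.from_euler('z',-13.4,degrees=True); o=np.array([.4008,.2018,.0])-Rz.apply([-.055,0,0])
for n,d in dict(h1=(-72,-16,30),h2=(-72,16,30),k=(-38,-16,30),t1=(72,8,30),t2=(72,16,30)).items():
  print(n,proj(ci,o+Rz.apply(np.array(d)/1000)))
np.save('ci16',ci['world_to_cam'])
crop('pics/w16.png','pics/w16c.png',190,30,150,200,3)"
```

```text
time_s: 34.75
tool_pos: [0.4015, 0.2017, 0.197]
ee_rot: [-3.139, -0.004, -0.233]
wrist_force: [0.1, 0.3, -0.6]
gripper_width: 0.0856
time_s: 34.92
tool_pos: [0.3993, 0.2005, 0.1938]
ee_rot: [3.139, 0.003, -0.233]
wrist_force: [-0.0, 0.2, -1.0]
gripper_width: 0.0856
t 34.92 wedge origin in clamp [ -60.1 -168.8  112.8] yawrel [1.7987e+02 1.6000e-01 4.0000e-02] F clamp [-0.   0.1 -1. ] w 0.0856
[0.39929428 0.20050271 0.19382788]
h1 [272.21945787 211.89353932]
h2 [236.70116524 211.88034406]
k [272.84571261 174.84733132]
t1 [243.71480124  32.93162449]
t2 [233.20208047  32.91486434]
```

View pics/w16.png

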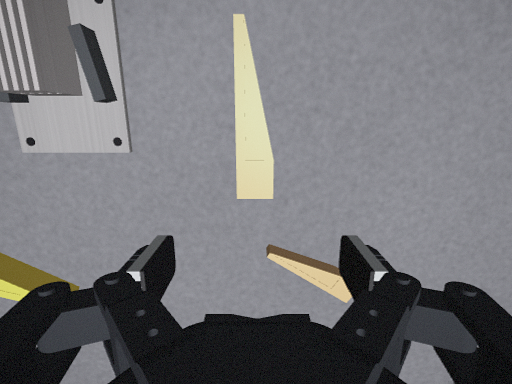

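View pics/w16c.png

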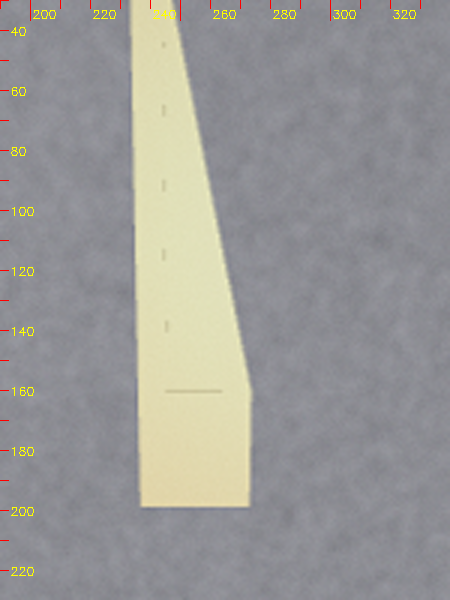

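```bash
python3 -c "
from h import *
ci=viewer.camera_info('wrist');ci['world_to_cam']=np.load('ci16.npy')
P=lambda uv:plane(ci,uv,.03)
h1,h2,t1,t2=P((273,198.7)),P((236.7,198.7)),P((244.5,14)),P((233.5,14))
print(np.linalg.norm(h1-h2),np.linalg.norm(t2-h2),np.degrees(np.arctan2(*(t2-h2)[[1,0]])))
Rz=Ro.from_euler('z',-13.4,degrees=True)
g=(h1+h2)/2+Rz.apply([.017,0,0]);print(g);go([g[0],g[1],.08],-13.4)"
```

```text
0.03226771253982486 0.14426521197987002 -13.50800060304826
[0.41277237 0.19857581 0.03      ]
t 34.97 turn [0.1 0.2 0. ] shift [ 13.9  -1.5 113.7] w 0.0857 F [-0.1  0.3 -0.1] pos [0.3993 0.2005 0.1937] yaw [179.9   0.2 -13.4]
```

```bash
python3 -m creep '[[[0,0,0],[8,-1,10],0],[[0,0,0],[14,-1,40],0],[[0,0,0],[14,-1,70],0],[[0,0,0],[14,-1,95],0],[[0,0,0],[14,-1,108],0],[[0,0,0],[14,-1,113],0],[[0,0,0],[14,-1,113],0],[[0,0,0],[14,-1,113],1],[[0,0,0],[14,-1,113],1],[[0,0,0],[14,-1,113],1],[[0,0,0],[14,-1,113],1],[[0,0,0],[14,-1,113],1]]' 100
python3 -m creep '[[[0,0,0],[0,0,0],1],[[0,0,0],[0,0,0],1],[[0,0,0],[0,0,0],1]]'
python3 -c "
from h import *
cl();go([.413,.199,.081],-13.4)"
```

```text
time_s: 35.97
tool_pos: [0.4151, 0.1994, 0.0838]
ee_rot: [-3.14, -0.002, -0.233]
wrist_force: [2.5, 1.5, -1.4]
gripper_width: 0.03
time_s: 36.22
tool_pos: [0.415, 0.1994, 0.0837]
ee_rot: [-3.14, -0.002, -0.233]
wrist_force: [-0.7, 0.3, 6.1]
gripper_width: 0.0297
t 36.22 wedge origin in clamp [ -44.6 -166.2    2.7] yawrel [-1.7991e+02 -1.2000e-01  5.0000e-02] F clamp [-0.7  0.1  6.1] w 0.0297
t 36.22 turn [-0.1 -0.1  0. ] shift [-1.9  0.9  2.7] w 0.0297 F [-0.7  0.3  6.1] pos [0.415  0.1994 0.0837] yaw [-1.799e+02 -1.000e-01 -1.340e+01]
```

```bash
python3 -m creep '[[[0,0,0],[0,0,-10],1],[[0,0,0],[0,0,-30],1],[[0,0,0],[-5,-8,-45],1],[[0,0,0],[-16,-30,-50],1],[[0,0,0],[-32,-62,-50],1],[[0,0,0],[-48,-94,-50],1],[[0,0,0],[-62,-120,-50],1],[[0,0,0],[-68,-132,-50],1],[[0,0,0],[-68,-133,-50],1],[[0,0,0],[-68,-133,-50],1],[[0,0,0],[-68,-133,-50],1],[[0,0,0],[-68,-133,-50],1]]'
python3 -c "
from h import *
cl()
ci,im=snap('wrist','w17.png')
snap('top','t17.png')
cl()
crop('pics/w17.png','pics/w17c.png',150,0,150,120,5)
crop('pics/t17.png','pics/t17c.png',120,110,80,80,8)"
```

```text
time_s: 37.22
tool_pos: [0.3796, 0.3418, 0.1323]
ee_rot: [3.14, -0.001, -0.236]
wrist_force: [-0.2, -0.7, -0.6]
gripper_width: 0.0296
t 37.22 wedge origin in clamp [-112.   -35.9   51.3] yawrel [ 1.799e+02 -3.000e-02 -1.400e-01] F clamp [ 0.  -0.7 -0.6] w 0.0296
t 37.32 wedge origin in clamp [-112.2  -35.5   51.3] yawrel [ 1.7994e+02 -2.0000e-02 -1.2000e-01] F clamp [ 0.5  0.4 -0.7] w 0.0297
```

View pics/w17.png

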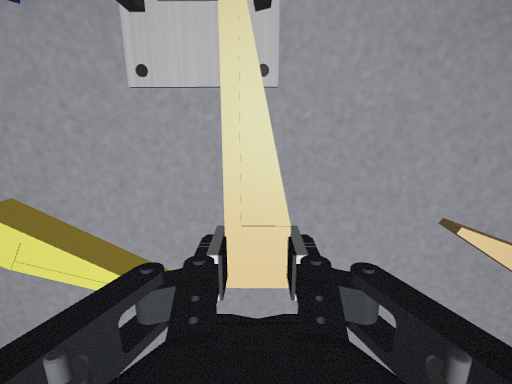

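View pics/t17c.png

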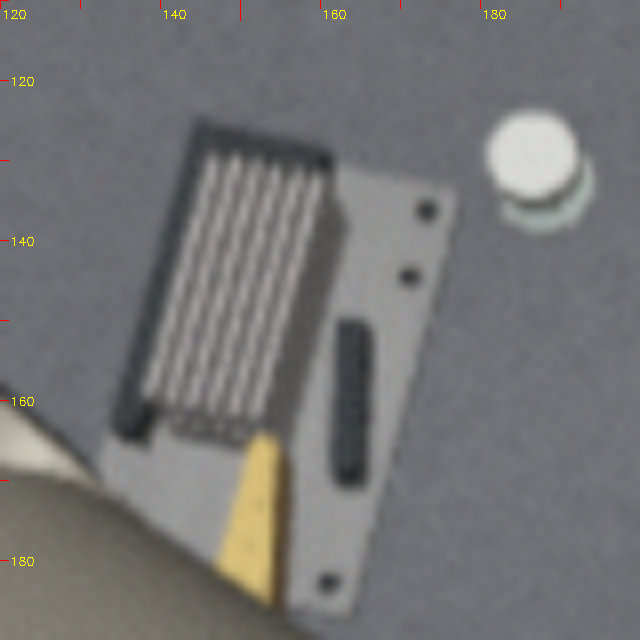

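```bash
python3 -c "
from h import *
Rz=Ro.from_euler('z',13.4,degrees=True)
for uv in ((138,158.5),(152.5,163),(145.6,129.4),(160.6,131.3)):
  print(Rz.apply(plane(T,uv,.056)-[.5504,.338,0])*1000)
print('wall in end, out corner ref');
for uv in ((138.2,165.3),(144.7,125)): print(Rz.apply(plane(T,uv,.026)-[.5504,.338,0])*1000)
"
```

```text
[-29.89785282  25.7159906   56.        ]
[-33.95686782 -16.00658141  56.        ]
[55.21056853 27.05627505 56.        ]
[ 58.51012007 -14.69757023  56.        ]
wall in end, out corner ref
[-41.42070326  29.27978632  26.        ]
[76.73528257 42.18526388 26.        ]
```

```bash
python3 -m creep '[[[0,0,0],[0,-1,8],1],[[0,0,0],[0,-2,18],1],[[0,0,0],[0,-2,28],1],[[0,0,0],[0,-2,36],1],[[0,0,0],[0,-2,40],1],[[0,0,0],[0,-2,41],1],[[0,0,0],[0,-2,41],1],[[0,0,0],[0,-2,41],1]]'
python3 -c "
from h import *
cl()
ci,im=snap('wrist','w18.png')
s=bot.get_state()
crop('pics/w18.png','pics/w18c.png',150,0,150,120,5)
snap('side','s18.png')
crop('pics/s18.png','pics/s18c.png',150,230,130,90,6)
cl()"
```

```text
time_s: 37.98
tool_pos: [0.3793, 0.3461, 0.0915]
ee_rot: [-3.141, -0.0, -0.233]
wrist_force: [-0.5, -0.2, -0.3]
gripper_width: 0.0301
t 37.98 wedge origin in clamp [-113.3  -31.7   10.5] yawrel [-1.7998e+02 -1.0000e-02  5.0000e-02] F clamp [-0.4 -0.3 -0.3] w 0.0301
t 38.08 wedge origin in clamp [-113.2  -31.6   10.8] yawrel [-1.7996e+02 -3.0000e-02  4.0000e-02] F clamp [-0.8 -1.  -0.7] w 0.0302
```

View pics/w18c.png

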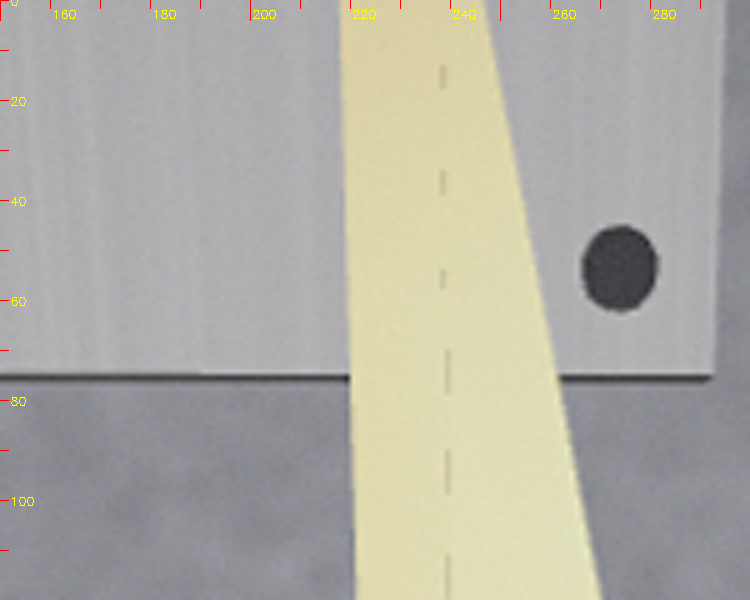

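View pics/s18c.png

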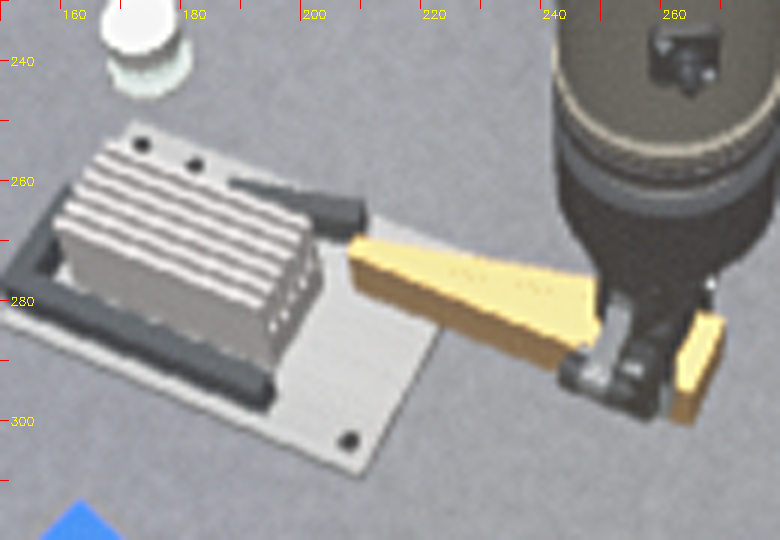

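```bash
python3 -m creep '[[[0,0,0],[0,1,1],1],[[0,0,0],[4,1.2,1],1],[[0,0,0],[9,1.2,1],1],[[0,0,0],[14,1.2,1],1],[[0,0,0],[19,1.2,1],1],[[0,0,0],[24,1.2,1],1],[[0,0,0],[29,1.2,1],1],[[0,0,0],[34,1.2,1],1],[[0,0,0],[38,1.2,1],1],[[0,0,0],[38,1.2,1],1],[[0,0,0],[38,1.2,1],1]]'
python3 -c "
from h import *
cl()
snap('top','t19.png');snap('side','s19.png');snap('wrist','w19.png')
crop('pics/t19.png','pics/t19c.png',120,110,80,80,6)
crop('pics/s19.png','pics/s19c.png',150,230,130,90,6)
crop('pics/w19.png','pics/w19c.png',150,0,150,120,5)
cl()"
```

```text
time_s: 39.0
tool_pos: [0.4161, 0.3358, 0.0903]
ee_rot: [3.141, 0.0, -0.234]
wrist_force: [-0.1, 0.1, -1.0]
gripper_width: 0.0304
t 39.0 wedge origin in clamp [-75.1 -33.2   9.3] yawrel [1.7999e+02 1.0000e-02 1.0000e-02] F clamp [-0.1  0.1 -1. ] w 0.0304
t 39.15 wedge origin in clamp [-75.9 -33.1   9.3] yawrel [1.7999e+02 3.0000e-02 8.0000e-02] F clamp [ 0.1 -0.6 -0.8] w 0.0302
```

View pics/w19c.png

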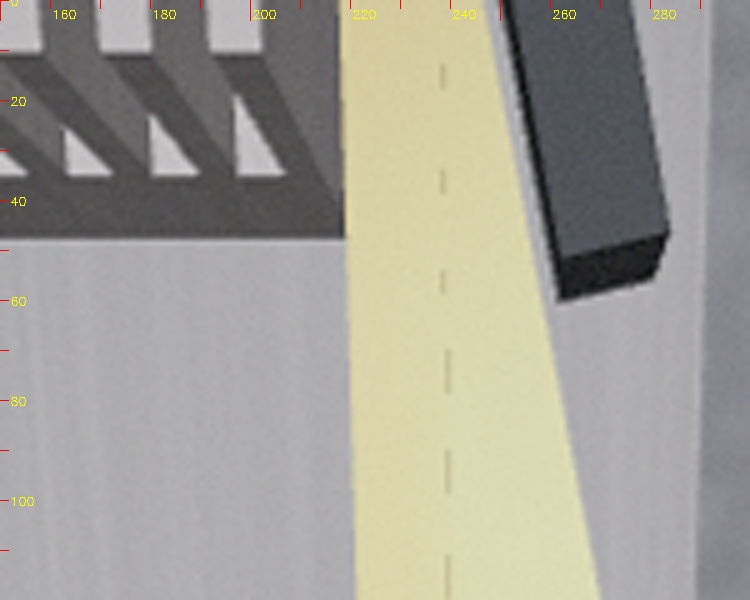

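View pics/s19c.png

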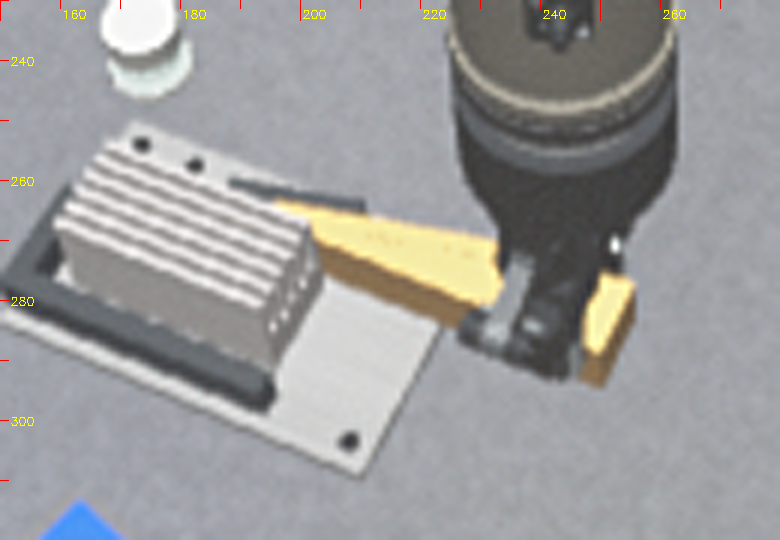

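View pics/t19c.png

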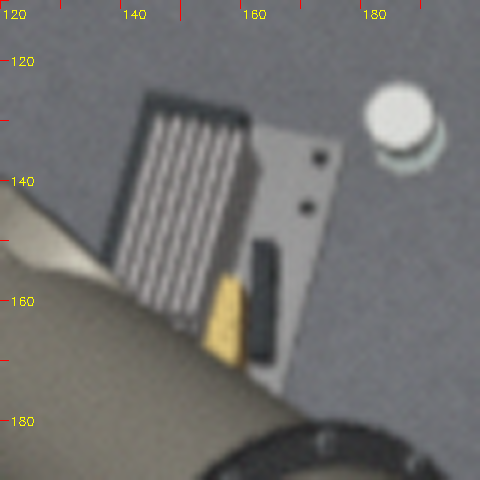

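```bash
python3 -m creep '[[[0,0,0],[3,0,0.5],1],[[0,0,0],[6,0,0.5],1],[[0,0,0],[10,0,0.5],1],[[0,0,0],[14,-0.4,0.5],1],[[0,0,0],[18,-1.3,0.5],1],[[0,0,0],[22,-2.2,0.5],1],[[0,0,0],[26,-3.1,0.5],1],[[0,0,0],[30,-4,0.5],1],[[0,0,0],[30,-4,0.5],1]]'
python3 -c "
from h import *
cl()"
```

```text
time_s: 39.9
tool_pos: [0.447, 0.3328, 0.0898]
ee_rot: [-3.141, -0.001, -0.234]
wrist_force: [1.4, -0.1, -1.2]
gripper_width: 0.0298
t 39.9 wedge origin in clamp [-44.4 -29.    8.8] yawrel [-1.7999e+02 -3.0000e-02 -1.0000e-02] F clamp [ 1.4  0.2 -1.2] w 0.0298
```

```bash
python3 -m creep '[[[0,0,0],[3,-0.5,0],1],[[0,0,0],[6,-1.1,0],1],[[0,0,0],[9,-1.7,0],1],[[0,0,0],[12,-2.4,0],1],[[0,0,0],[15,-3,0],1],[[0,0,0],[18,-3.7,0],1],[[0,0,0],[21,-4.3,0],1],[[0,0,0],[21,-4.3,0],1]]'
python3 -c "
from h import *
cl()
snap('top','t20.png');snap('side','s20.png')
crop('pics/t20.png','pics/t20c.png',120,110,80,80,6)
crop('pics/s20.png','pics/s20c.png',150,230,130,90,6)"
```

```text
time_s: 40.57
tool_pos: [0.4685, 0.3323, 0.0899]
ee_rot: [-3.141, -0.001, -0.234]
wrist_force: [0.4, 0.2, -0.9]
gripper_width: 0.0299
t 40.57 wedge origin in clamp [-23.4 -24.6   8.9] yawrel [-1.7996e+02 -6.0000e-02  1.0000e-02] F clamp [ 0.4  0.3 -0.9] w 0.0299
```

View pics/s20c.png

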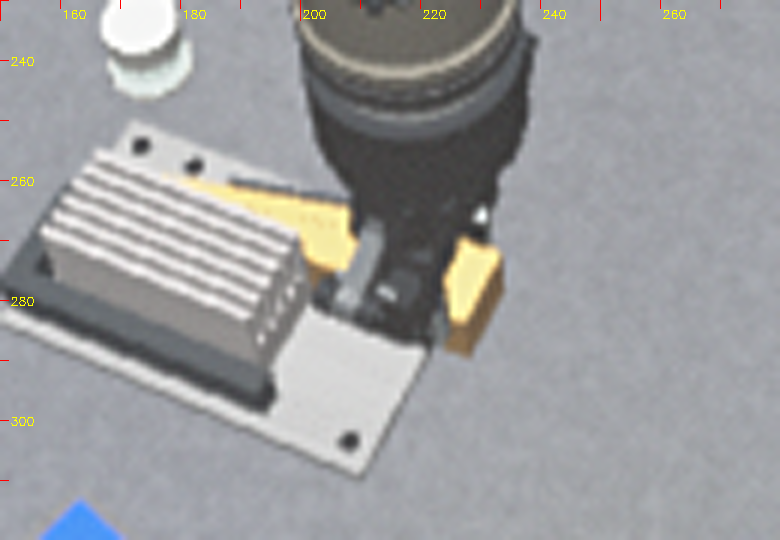

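View pics/t20c.png

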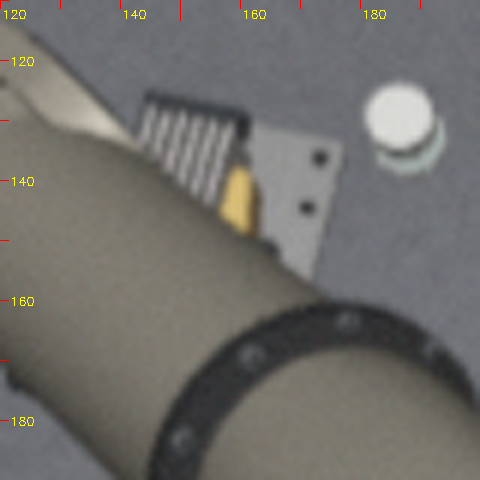

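```bash
python3 -m creep '[[[0,0,0],[2,-0.4,0],1],[[0,0,0],[4,-0.9,0],1],[[0,0,0],[6,-1.3,0],1],[[0,0,0],[8,-1.8,0],1],[[0,0,0],[8,-1.8,0],1]]'
python3 -c "
from h import *
cl()"
```

```text
time_s: 41.08
tool_pos: [0.4762, 0.3321, 0.0899]
ee_rot: [-3.141, -0.001, -0.234]
wrist_force: [-0.5, -0.5, -1.2]
gripper_width: 0.0298
t 41.08 wedge origin in clamp [-15.8 -22.9   8.9] yawrel [-1.7999e+02 -3.0000e-02  2.0000e-02] F clamp [-0.3 -0.6 -1.2] w 0.0298
```

```bash
python3 -m creep '[[[0,0,0],[1,-0.2,0.3],1],[[0,0,0],[2,-0.4,0.3],1],[[0,0,0],[3,-0.6,0.3],1],[[0,0,0],[4,-0.8,0.3],1],[[0,0,0],[4,-0.8,0.3],1]]'
python3 -c "
from h import *
cl()"
python3 -m creep '[[[0,0,0],[1,-0.2,0],1],[[0,0,0],[2,-0.4,0],1],[[0,0,0],[2,-0.4,0],1]]'
python3 -c "
from h import *
cl()"
```

```text
time_s: 41.5
tool_pos: [0.48, 0.332, 0.0898]
ee_rot: [-3.141, -0.0, -0.233]
wrist_force: [-2.0, -0.0, 2.7]
gripper_width: 0.0302
t 41.5 wedge origin in clamp [-12.1 -22.2   8.8] yawrel [-1.7999e+02 -1.0000e-02  3.0000e-02] F clamp [-1.9 -0.5  2.7] w 0.0302
time_s: 41.75
tool_pos: [0.4812, 0.332, 0.0897]
ee_rot: [3.141, 0.001, -0.233]
wrist_force: [-4.2, -0.3, 5.4]
gripper_width: 0.0299
t 41.75 wedge origin in clamp [-11.  -21.8   8.7] yawrel [1.7996e+02 7.0000e-02 6.0000e-02] F clamp [-4.  -1.3  5.4] w 0.0299
```

```bash
python3 -m creep '[[[0,0,0],[1,0,-0.2],1],[[0,0,0],[2,0,-0.2],1],[[0,0,0],[2,0,-0.2],1]]'
python3 -c "
from h import *
cl()"
python3 -m creep '[[[0,0,0],[1,0,0],1],[[0,0,0],[2,0,0],1],[[0,0,0],[2,0,0],1]]'
python3 -c "
from h import *
cl()"
```

```text
time_s: 42.0
tool_pos: [0.4816, 0.3319, 0.0898]
ee_rot: [3.14, 0.004, -0.232]
wrist_force: [-7.4, -1.5, 6.9]
gripper_width: 0.0299
t 42.0 wedge origin in clamp [-10.5 -21.8   8.8] yawrel [1.7991e+02 2.1000e-01 1.2000e-01] F clamp [-6.8 -3.2  6.9] w 0.0299
time_s: 42.25
tool_pos: [0.482, 0.3319, 0.0897]
ee_rot: [3.139, 0.006, -0.231]
wrist_force: [-9.5, -1.4, 8.3]
gripper_width: 0.0299
t 42.25 wedge origin in clamp [-10.2 -21.8   8.7] yawrel [1.7985e+02 3.7000e-01 1.7000e-01] F clamp [-8.9 -3.6  8.3] w 0.0299
```

Resistance is rising while the wedge stays at (-12, -22), so it is getting tight. I continue to about 16 N.

```bash
python3 -m creep '[[[0,0,0],[1,0,0],1],[[0,0,0],[2,0,0],1],[[0,0,0],[3,0,0],1],[[0,0,0],[3,0,0],1]]'
python3 -c "
from h import *
cl()"
python3 -m creep '[[[0,0,0],[1,0,0],1],[[0,0,0],[2,0,0],1],[[0,0,0],[3,0,0],1],[[0,0,0],[3,0,0],1]]'
python3 -c "
from h import *
cl()"
```

```text
time_s: 42.58
tool_pos: [0.4823, 0.3318, 0.0897]
ee_rot: [3.138, 0.011, -0.23]
wrist_force: [-14.2, -1.9, 11.8]
gripper_width: 0.0301
t 42.58 wedge origin in clamp [ -9.8 -21.8   8.7] yawrel [179.77   0.62   0.22] F clamp [-13.4  -5.2  11.8] w 0.0301
time_s: 42.92
tool_pos: [0.4827, 0.3318, 0.0896]
ee_rot: [3.136, 0.015, -0.229]
wrist_force: [-19.4, -1.2, 15.9]
gripper_width: 0.03
t 42.92 wedge origin in clamp [ -9.4 -21.7   8.6] yawrel [179.69   0.89   0.26] F clamp [-18.6  -5.7  15.9] w 0.03
```

```bash
python3 -m creep '[[[0,0,0],[0,0,0],0.8],[[0,0,0],[0,0,0],0.5],[[0,0,0],[0,0,0],0],[[0,0,0],[0,0,0],0],[[0,0,0],[0,0,0],0],[[0,0,0],[0,0,0],0]]'
python3 -c "
from h import *
cl()"
python3 -m creep '[[[0,0,0],[-4,0,-10],0],[[0,0,0],[-6,0,-30],0],[[0,0,0],[-6,0,-60],0],[[0,0,0],[-6,0,-95],0],[[0,0,0],[-20,0,-125],0],[[0,0,0],[-35,0,-130],0],[[0,0,0],[-35,0,-130],0],[[0,0,0],[-35,0,-130],0],[[0,0,0],[-35,0,-130],0]]'
python3 -c "
from h import *
cl()
ci,im=snap('wrist','w21.png');np.save('ci21',ci['world_to_cam']);snap('side','s21.png')
c=np.array([.5504,.338,0]);Rz=Ro.from_euler('z',-13.4,degrees=True)
for n,d in dict(h1=(-84,-38,36),h2=(-84,-6,36),k=(-50,-38,36),t2=(60,-6,36),c=(-30,-6,56),d=(-30,34,56),wi=(-36,34,26)).items():
  print(n,proj(ci,c+Rz.apply(np.array(d)/1000)))
crop('pics/s21.png','pics/s21c.png',140,220,130,100,6)
crop('pics/w21.png','pics/w21c.png',170,0,150,120,5)"
```

```text
time_s: 43.42
tool_pos: [0.4926, 0.3292, 0.0897]
ee_rot: [-3.141, -0.001, -0.234]
wrist_force: [-0.4, -0.3, -0.5]
gripper_width: 0.0856
t 43.42 wedge origin in clamp [  0.9 -22.    8.7] yawrel [-1.7998e+02 -8.0000e-02 -3.0000e-02] F clamp [-0.4 -0.4 -0.5] w 0.0856
time_s: 44.17
tool_pos: [0.4574, 0.3367, 0.2185]
ee_rot: [3.139, 0.001, -0.233]
wrist_force: [0.1, -0.8, -0.2]
gripper_width: 0.0855
t 44.17 wedge origin in clamp [-35.2 -22.8 137.5] yawrel [1.7986e+02 4.0000e-02 3.0000e-02] F clamp [ 0.3 -0.8 -0.2] w 0.0855
h1 [272.3247288 183.6849508]
h2 [238.48523125 183.67412302]
k [272.91073666 147.42433842]
t2 [235.47497072   9.88373461]
c [235.86144313 125.4038219 ]
d [187.25052563 125.36895814]
wi [195.46248707 131.16035379]
```

View pics/w21.png

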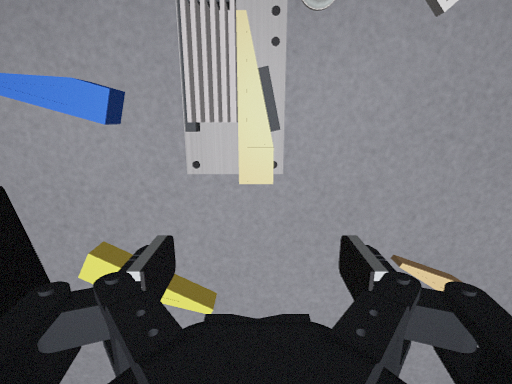

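View pics/s21c.png

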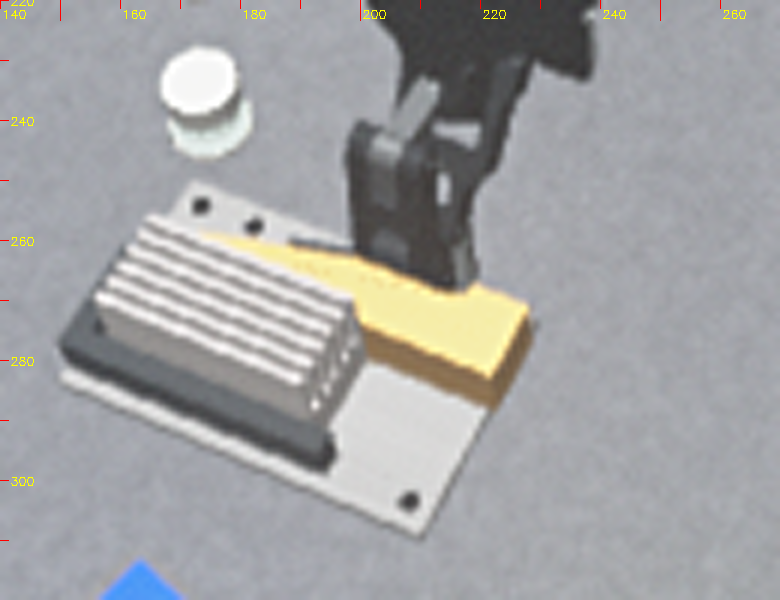

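View pics/w21c.png

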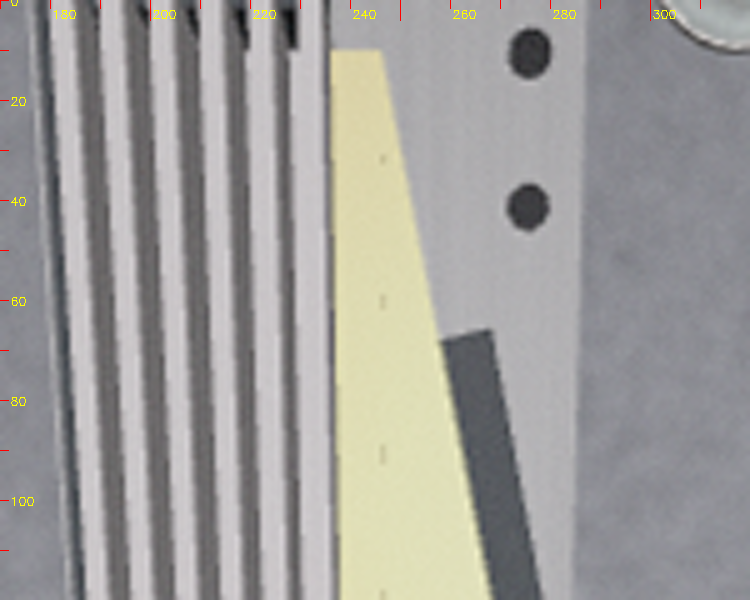

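```bash
python3 -m creep '[[[0,0,0],[-25,15,-20],0],[[0,0,0],[-55,45,-40],0],[[0,0,0],[-70,80,-60],0],[[0,0,0],[-75,115,-70],0],[[0,0,0],[-75,150,-70],0],[[0,0,0],[-75,180,-70],0],[[0,0,0],[-75,180,-70],0],[[0,0,0],[-75,180,-70],0]]'
python3 -c "
from h import *
snap('top','t22.png');snap('side','s22.png')
crop('pics/t22.png','pics/t22c.png',120,100,290,110,2)
crop('pics/s22.png','pics/s22c.png',140,70,160,240,2)"
```

```text
time_s: 44.93
tool_pos: [0.343, 0.1779, 0.2892]
ee_rot: [3.141, 0.001, -0.238]
wrist_force: [0.3, 1.4, 0.1]
gripper_width: 0.0856
```

View pics/t22.png

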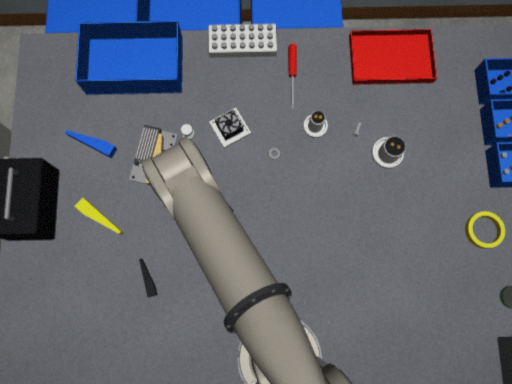

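View pics/s22c.png

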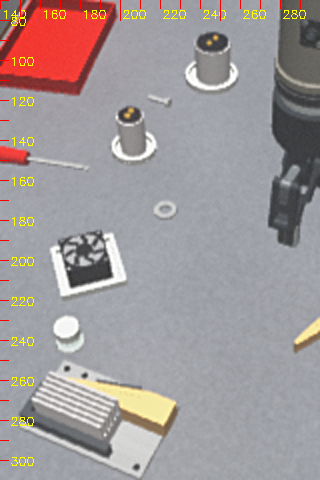

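```bash
python3 -c "
from h import *
crop('pics/t22.png','pics/t22d.png',290,100,130,80,6)
crop('pics/t22.png','pics/t22e.png',125,100,130,90,6)
print('exp canS top',proj(T,[.631,-.1245,.074]),'canL',proj(T,[.5465,-.3255,.074]),'fan',proj(T,[.631,.1215,.042]))"
```

```text
exp canS top [318.78951798 116.20206564] canL [394.87845981 144.06696677] fan [229.33860908 122.39381207]
```

View pics/t22d.png

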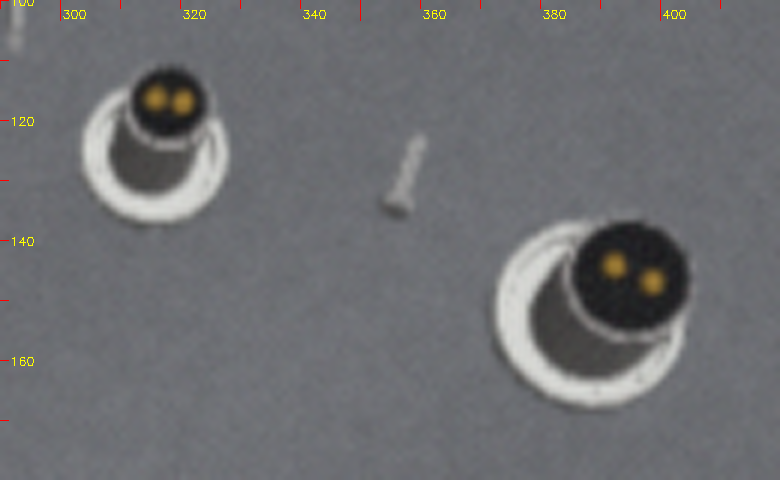

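View pics/t22e.png

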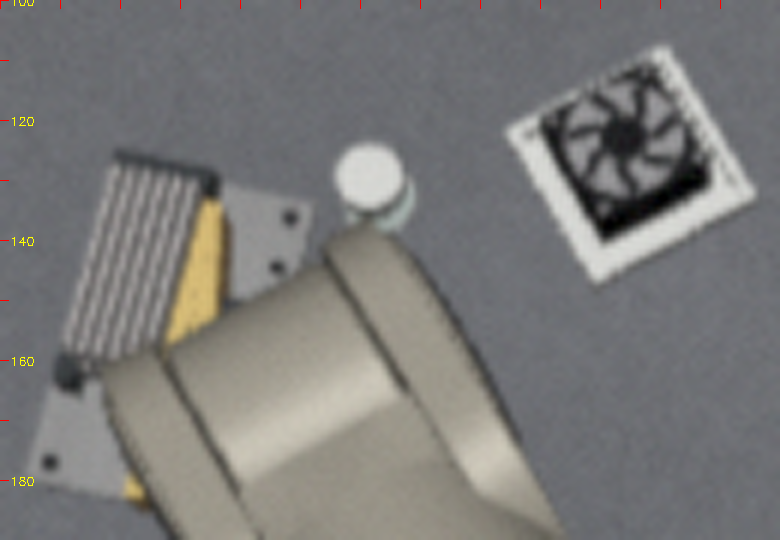

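```bash
python3 -c "
from h import *
print(bot.get_state()['qd'].round(3)); print(bot.hand_in())"
```

```text
[-0.014  0.014 -0.015 -0.014  0.001  0.002  0.003]
the job is handed in; nothing more can be done
None
```

All five parts are in their places and the job is handed in. No verdict was reported, so success rests on my own camera checks. The job took about 45 s of the 128 s allowed.

**What I did:** I set the small can, fan, large can and heat sink in their places in that order, then drove the wedge in to about 18.6 N along the clamp. That is just over the 15–18 N asked for.

**One mishap:** on the first try I lowered the wedge about 3 mm off line. Its tip landed on the heat sink's edge and it pitched up in the grip. I set it down on the open bench, gripped it again and entered through the mouth at plate height.

**Last checks:**
- **Wedge:** the wrist view shows the heel within a pixel of the tight position, straight side along the heat sink.
- **Heat sink:** it is parallel and against the straight wall, at about x = 18 mm in the clamp.
- **Small can and fan:** they sit upright inside their nest walls, within about 4 mm of where they should show in the top view. The top camera itself reads roughly 2 mm off against the wrist camera.
- **Large can:** it is also upright inside its nest, but its top shows about 2.6 pixels (roughly 6 mm) off. Even so, that is inside the 13 mm limit.
- **Release:** the gripper is open and clear of everything.

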